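# Clear the ice-cream stand

### The job

Clear the ice-cream stand after the demonstration: stand the two empty bottles upright in cells of the bottle crate, stand the two used steel cups upright in the see-through washing-up tub, and lay the unused wafer cone on its side on the bottom of the cardboard tray. Set bottles and cups down rather than dropping them, knock none of them over, and leave the topping jar and the scoop where they are.

Things in the scene. Friction and masses are not known exactly. Their poses are not given: they have to be found in the camera images.
- bottle_a_center (a point): One empty green glass bottle, black screw cap, paper label, standing upright: 150 mm tall; body 52 mm diameter up to height 84 mm, shoulder up to 112 mm, above it neck 27 mm and cap 28 mm thick (cap: top 14 mm). Point: its centre, 75 mm above its base; z is its upward axis. 0.14 to 0.24 kg. The two bottles are alike; either may have any cell.
- bottle_b_center (a point): The other empty green glass bottle, black screw cap, paper label, standing upright: 150 mm tall; body 52 mm diameter up to height 84 mm, shoulder up to 112 mm, above it neck 27 mm and cap 28 mm thick (cap: top 14 mm). Point: its centre, 75 mm above its base; z is its upward axis. 0.14 to 0.24 kg. The two bottles are alike; either may have any cell.
- cup_a_center (a point): One small used stainless-steel tasting cup, standing upright, open at the top, 60 mm tall, 56 mm diameter at the rim tapering to 45 mm at the base, wall 3 mm. The point is its centre, 30 mm above its base; z is its upward axis. About 0.07 kg. The two cups are alike.
- cup_b_center (a point): The other small used stainless-steel tasting cup, standing upright, open at the top, 60 mm tall, 56 mm diameter at the rim tapering to 45 mm at the base, wall 3 mm. The point is its centre, 30 mm above its base; z is its upward axis. About 0.07 kg. The two cups are alike.
- cone_center (a point): unused wafer ice-cream cone with a waffle pattern, lying on its side: 115 mm long, 48 mm diameter at the open end, 8 mm at the tip. Point: on its middle line, 71 mm from the tip, near its balance point; there the cone is 33 mm thick and the point 16 mm above what it lies on. x points level from tip to open end, z up. 12 to 20 g; rolls if pushed.
- crate: grey plastic bottle crate, fixed to the table for this job; footprint 160 mm (its x) by 220 mm (its y). Origin: centre of its underside, on the table. 90 mm tall, floor and outer walls 4 mm thick, divided by 4 mm walls 77 mm high into six open cells: two along x (cell centres at x = -39 and +39 mm) by three along y (cell centres at y = -72, 0 and +72 mm). Each cell is 74 mm (x) by 68 mm (y) inside. Empty at the start.
- tub: milky, see-through plastic washing-up tub with rounded corners and a rim, fixed to the table for this job; footprint 160 mm (its x) by 220 mm (its y). Origin: centre of its underside, on the table. 75 mm tall, walls and floor 3 mm thick, one undivided space. Empty at the start.
- carton: shallow cardboard tray, brown inside and white outside, fixed to the table for this job; footprint 160 mm (its x) by 220 mm (its y). Origin: centre of its underside, on the table. 40 mm tall, walls and floor 3 mm thick, one undivided space. Empty at the start.
- jar_center (a point): bystander: glass topping jar with a white lid, 68 mm diameter, 88 mm tall, standing beside the work; stays where it is. The point is its centre.
- scoop_center (a point): bystander: ice-cream scoop with a black handle and a steel bowl, 205 mm long, lying beside the work; stays where it is. The point is in its handle near its middle; x runs from handle to bowl.

How it is judged:
By the outcome, as a careful person would: the job done as asked, in the order asked, and still so for the second after the job is handed in, with the robot touching nothing.
It also fails if it takes over 125 s, if anything falls off the work surface, if the arm or the gripper's body presses on something with over 40 N, if the wrist force passes 120 N, or if a joint passes its speed limit or range.

### The arm

A 7-joint arm with a two-finger parallel gripper is mounted at the origin on the work surface. World frame = base frame: x ahead of the robot, y to its left, z up, the work surface at z = 0. Lengths are in m, angles in rad, forces in N, time in s.
With the tool pointing down it reaches from about 0.35 to 0.9 m from the base axis. Payload 8.1 kg.
Tool frame: the origin (TCP) lies at the very end of the fingers, on their centre line; the grasp point (between the pads) lies 19 mm behind it; z points along the fingers, y is the direction in which the jaws open and shut (so a half turn about z gives the same grasp; the last joint's range is limited). The gripper opens to 92 mm and grips with 3 to 60 N. Pads are 19 mm wide; open, the fingers measure 130 mm over their backs; the gripper's body (75 mm by 190 mm) begins 47 mm behind the grasp point.
Start: joints at [-1.409, 0.434, 0.025, 1.573, -0.012, 1.134, -0.075], TCP at [0.164, 0.603, 0.227] pointing down, gripper open.
Joint ranges: [-2.62, 2.62], [-0.44, 2.09], [-1.27, 1.32], [0.08, 2.57], [-1.32, 4.46], [0.12, 2], [-2.74, 2.74]. Speed limits (rad/s): [2.22, 2.22, 3.01, 3.01, 3.14, 3.14, 3.14].

### API

Orientations are given as a rotation vector (axis times angle).
In Python, from cell import observe, get_image, sign_off gives the robot as it stands.
- The arm moves only by the tool arm_command, never from a script. Its argument "deltas" is a list of rows, each an object with "xyz": the shift along the tool's x, y, z in cm, a list of three; "turn": the turn about the tool's z in degrees; "jaw": the closure in counts, from 0 (fully open) to 255 (shut). A call has 1 to 5 rows; each row is the pose to reach, as a shift and turn from the pose measured when the call began, along the tool's axes at that moment; what a row does not reach only later rows make up. A row lasts 1/12 s, in which the tool goes at most 41.7 mm and 7.16 degrees, less where a joint would pass 70% of its speed; a pose out of reach is approached as far as the arm can. A call with a gripper value outside its range is refused whole. The fingers move at their own pace and stop on an object; "force" is the grip in N (left out, the last holds). Time passes only in rows, so rows that repeat a pose let the fingers close. It gives the time, the measured TCP pose, the force and the opening at its end, in the units of the state.
- observe(): the state, without advancing time (a new reading comes with each control period).
- get_image(name): name is "side" or "top" or "wrist"; returns a dict with "frame" (420x560x3 uint8, red, green, blue), "depth" (420x560 float32, m along the optical axis (not along the pixel's ray), 0 where there is no reading), "camera_matrix" (3x3 intrinsics, pixels), "distortion" ([k1, k2, p1, p2, k3] as OpenCV has them; the pictures are not rectified), "cam_to_world" (4x4, takes a point from camera to world coordinates). Camera axes: x right, y up, looking along -z (the intrinsics and any distortion apply to the point x, -y, -z); pixel columns grow to the right and rows downward; lengths in m; the calibration is good to about 2 mm. A picture is of the moment at which its call begins.
- sign_off(): hands the job in, once; it reports no verdict.
The state is a dict: "clock": time; "joints": joint angles; "dq": joint speeds; "joint_efforts": joint torques, N m; "position": TCP position; "ee_rot": TCP orientation; "force": force on the tool from outside, world axes, zero at the start; "ft_torque": the same for the moment, N m; "width": opening from 0.0 (shut) to 1.0 (fully open).
Only numpy, scipy, OpenCV 4.12 (cv2) and the standard library are available. Lean on these libraries where they do the work, as an engineer would, in place of code of your own. Each camera call takes 0.05 s, during which the arm holds its last target.

## Working session

There is one attempt and no reset: what is moved stays moved. The work goes in short steps, Python scripts to look and compute and a tool call to move; the robot and the scene stay as the last step left them, time stands still between calls to the robot, and variables do not carry over. Pictures are saved under pics/ and viewed, and the job is handed in when it is done.

Besides the shell and the picture viewer there is one more tool, called in YAML: its name, and indented under it one key for each argument. arm_command: Moves the arm, as the interface text tells. Its arguments: {"type":"object","properties":{"deltas":{"type":"array","items":{"type":"object","properties":{"xyz":{"type":"array","items":{"type":"number"}},"turn":{"type":"number"},"jaw":{"type":"number"}}}},"force":{"type":"number"}},"required":["deltas"]}

```bash
ls; mkdir -p pics
python3 - <<'E'
from cell import observe,get_image
import cv2
s=observe();print(s)
for n in["side","top","wrist"]:
    d=get_image(n);cv2.imwrite(f"pics/{n}0.png",d["frame"][:,:,::-1]);print(n,d["camera_matrix"].tolist(),d["distortion"],d["cam_to_world"].round(3).tolist())
E
```

```text
pics
{'clock': 0.0, 'joints': array([-1.40859937,  0.43525018,  0.02496744,  1.5741286 , -0.01156333,
        1.13396797, -0.07512127]), 'dq': array([ 1.58145385e-03, -1.99101036e-03,  3.24004145e-04,  2.17582165e-04,
        6.26198309e-05, -1.06794411e-03, -7.19098533e-04]), 'joint_efforts': array([-7.75013905e-05, -6.67828846e+01,  9.85133909e-01, -3.14489615e+01,
       -6.05033920e-02,  4.24109004e-02,  1.60634891e-04]), 'position': array([0.16349986, 0.60269692, 0.22591583]), 'ee_rot': array([-4.14833441e-01, -3.11404688e+00,  2.52826764e-03]), 'force': array([ 0.60284882, -0.38638643,  0.2076307 ]), 'ft_torque': array([-0.02498317, -0.03482943, -0.02280622]), 'width': 1.0001844807680422}
side [[410.57738349115067, 0.0, 279.70116249311195], [0.0, 410.57738349115067, 209.52228819071416], [0.0, 0.0, 1.0]] [-0.00475422  0.          0.          0.          0.        ] [[0.802, 0.378, -0.463, 0.084], [-0.598, 0.513, -0.616, -0.632], [0.005, 0.771, 0.637, 0.752], [0.0, 0.0, 0.0, 1.0]]
top [[495.5198114119611, 0.0, 277.19424910728384], [0.0, 495.5198114119611, 208.3182388616545], [0.0, 0.0, 1.0]] [-0.03260208  0.          0.          0.          0.        ] [[-0.001, 0.982, -0.189, 0.29], [-1.0, -0.0, 0.001, 0.001], [0.001, 0.189, 0.982, 1.509], [0.0, 0.0, 0.0, 1.0]]
wrist [[295.5794074748445, 0.0, 276.92522615992624], [0.0, 295.5794074748445, 206.81775511772383], [0.0, 0.0, 1.0]] [-0.05515934  0.          0.          0.          0.        ] [[0.261, -0.931, -0.257, 0.095], [0.965, 0.251, 0.071, 0.623], [-0.001, -0.266, 0.964, 0.383], [0.0, 0.0, 0.0, 1.0]]
```

View pics/top0.png

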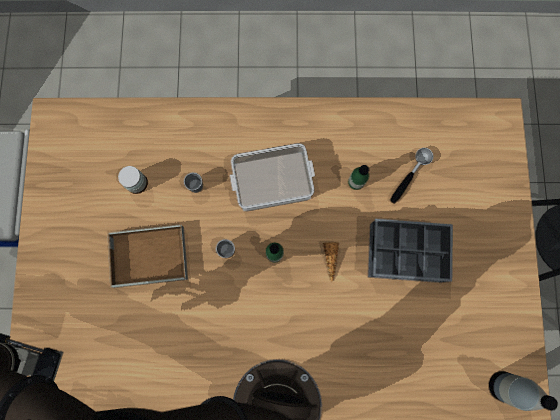

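View pics/side0.png

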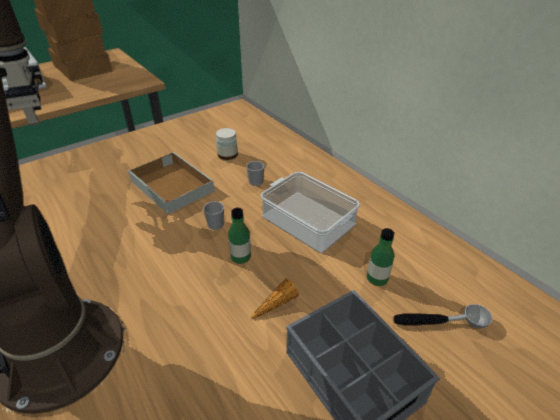

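View pics/wrist0.png

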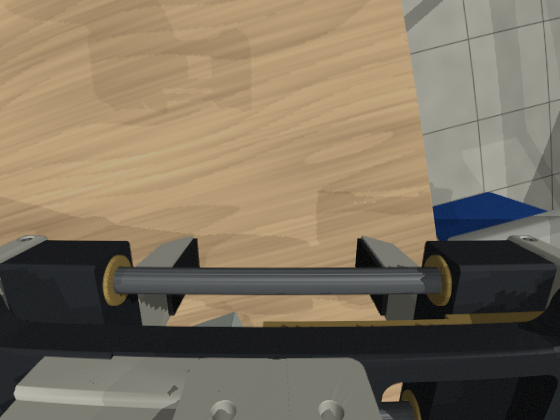

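```bash
cat > h.py <<'E'
import numpy as np,cv2
from cell import observe,get_image
from scipy.spatial.transform import Rotation as R
def cloud(d):
    K=d["camera_matrix"];H,W=d["depth"].shape
    v,u=np.mgrid[0:H,0:W];p=np.stack([u,v],-1).reshape(-1,1,2).astype(np.float64)
    n=cv2.undistortPoints(p,K,d["distortion"]).reshape(H,W,2);z=d["depth"]
    P=np.stack([n[...,0]*z,-n[...,1]*z,-z],-1)
    T=d["cam_to_world"];Q=P@T[:3,:3].T+T[:3,3];Q[z==0]=np.nan
    return Q
def ray(d,u,v,h):
    n=cv2.undistortPoints(np.array([[[u,v]]],float),d["camera_matrix"],d["distortion"])[0,0]
    T=d["cam_to_world"];r=T[:3,:3]@np.array([n[0],-n[1],-1]);o=T[:3,3]
    return o+r*(h-o[2])/r[2]
E
python3 - <<'E'
from h import *
for n in["top","side"]:
    d=get_image(n);Q=cloud(d)
    z=Q[...,2];x=Q[...,0];y=Q[...,1]
    m=((z>0.012)&(x>0.3)&(x<0.85)&(abs(y)<.6)).astype(np.uint8)
    k,L,st,c=cv2.connectedComponentsWithStats(m)
    print(n,"table",np.nanmedian(z[(x>.3)&(x<.8)&(abs(y)<.5)&(z<.012)]))
    for i in range(1,k):
        if st[i,4]<40: continue
        q=Q[L==i];t=np.nanpercentile(q[:,2],98)
        top=q[q[:,2]>t-.012];
        r=cv2.minAreaRect((top[:,:2]*1000).astype(np.float32))
        print(st[i].tolist(),"zmax %.3f"%t,"lo",np.nanmin(q,0).round(3),"hi",np.nanmax(q,0).round(3),"topmean",top.mean(0).round(3),"rect",np.round(r[0],0),np.round(r[1],0),round(r[2],1))
    # enlarge
    if n=="top":
        f=d["frame"][125:305,95:465,::-1];cv2.imwrite("pics/topzoom.png",cv2.resize(f,None,fx=2.1,fy=2.1,interpolation=cv2.INTER_CUBIC))
E
```

```text
top table 0.0013088546732644701
[230, 144, 85, 67, 1473] zmax 0.082 lo [ 0.567 -0.111  0.012] hi [0.765 0.141 0.086] topmean [0.667 0.014 0.076] rect [667.  14.] [172. 250.] 10.5
[391, 148, 42, 56, 413] zmax 0.032 lo [ 0.594 -0.485  0.012] hi [ 0.769 -0.35   0.036] topmean [ 0.676 -0.41   0.025] rect [ 678. -421.] [ 54. 205.] 59.5
[349, 165, 21, 25, 368] zmax 0.155 lo [ 0.638 -0.274  0.014] hi [ 0.689 -0.221  0.157] topmean [ 0.664 -0.247  0.151] rect [ 665. -248.] [26. 27.] 83.1
[118, 166, 29, 28, 581] zmax 0.095 lo [0.626 0.404 0.012] hi [0.693 0.473 0.101] topmean [0.661 0.44  0.089] rect [661. 440.] [66. 64.] 74.5
[184, 172, 19, 21, 197] zmax 0.065 lo [0.626 0.228 0.013] hi [0.68  0.281 0.068] topmean [0.653 0.256 0.06 ] rect [653. 254.] [54. 52.] 1.0
[369, 219, 84, 64, 2598] zmax 0.095 lo [ 0.352 -0.509  0.012] hi [ 0.533 -0.273  0.1  ] topmean [ 0.445 -0.394  0.09 ] rect [ 442. -392.] [227. 167.] 85.6
[107, 225, 81, 62, 763] zmax 0.047 lo [0.341 0.27  0.012] hi [0.522 0.509 0.052] topmean [0.429 0.394 0.041] rect [430. 390.] [163. 226.] 6.5
[216, 239, 19, 19, 152] zmax 0.065 lo
[... 1205 characters left out ...]
2] hi [0.463 0.026 0.151] topmean [0.437 0.003 0.146] rect [438.   5.] [29. 26.] 52.7
[367, 228, 28, 55, 1027] zmax 0.149 lo [ 0.636 -0.276  0.012] hi [ 0.683 -0.225  0.151] topmean [ 0.662 -0.25   0.147] rect [ 664. -249.] [28. 26.] 45.3
[255, 278, 44, 36, 608] zmax 0.044 lo [ 0.368 -0.187  0.012] hi [ 0.472 -0.143  0.046] topmean [ 0.453 -0.167  0.038] rect [ 449. -165.] [40. 42.] 2.9
[286, 290, 154, 130, 9544] zmax 0.090 lo [ 0.353 -0.512  0.012] hi [ 0.534 -0.274  0.093] topmean [ 0.446 -0.396  0.087] rect [ 442. -393.] [228. 168.] 85.5
[394, 304, 99, 24, 892] zmax 0.027 lo [ 0.593 -0.489  0.012] hi [ 0.771 -0.353  0.029] topmean [ 0.682 -0.419  0.021] rect [ 685. -412.] [ 56. 204.] 48.8
```

View pics/topzoom.png

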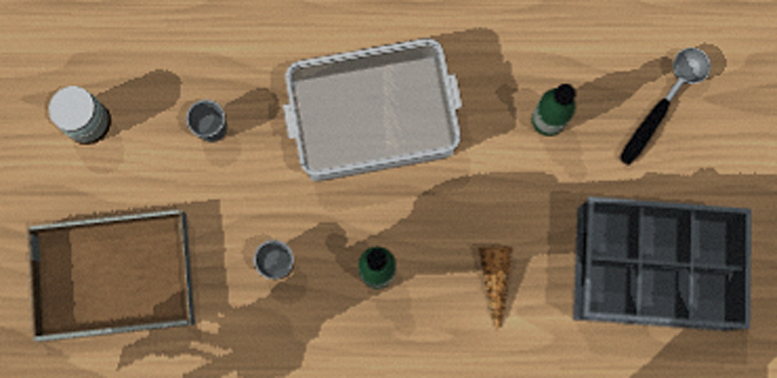

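arm_command:
  deltas:
    - {"xyz":[0,0,0],"turn":7}
    - {"xyz":[0,0,0],"turn":14}
    - {"xyz":[0,0,0],"turn":21}
    - {"xyz":[0,0,0],"turn":28}
    - {"xyz":[0,0,0],"turn":35}
  force: 25

```text
schema error: expected keys xyz, turn, jaw
```

arm_command:
  deltas:
    - {"xyz":[0,0,0],"turn":7}
    - {"xyz":[0,0,0],"turn":14}
    - {"xyz":[0,0,0],"turn":21}
    - {"xyz":[0,0,0],"turn":28}
    - {"xyz":[0,0,0],"turn":35}

```text
schema error: expected keys xyz, turn, jaw
```

```bash
cat >> h.py <<'E'
def st(msg=""):
    s=observe();M=R.from_rotvec(s["ee_rot"]).as_matrix()
    th=np.degrees(np.arctan2(M[1,0],M[0,0]));tilt=np.degrees(np.arccos(-M[2,2]))
    print(msg,"t %.2f"%s["clock"],"pos",s["position"].round(4),"theta %.1f tilt %.2f"%(th,tilt),"F",s["force"].round(1),"w %.1fmm"%(s["width"]*92),"j",s["joints"].round(2))
    return s,M,th
def go(x,y,z,th=None):
    s,M,t=st();d=M.T@(np.array([x,y,z])-s["position"])*100
    print("delta cm",d.round(2),"turn",None if th is None else round((t-th+180)%360-180,1))
E
python3 -c "
from h import *
go(.439,.006,.226,90)"
```

```text
t 0.25 pos [0.1635 0.603  0.2264] theta 164.8 tilt 0.04 F [-0.  -0.5 -0. ] w 92.3mm j [-1.41  0.43  0.02  1.57 -0.01  1.13 -0.08]
delta cm [-42.21 -50.41   0.08] turn 74.8
```

arm_command:
  deltas:
    - {"xyz":[0,0,0],"turn":6,"jaw":0}
    - {"xyz":[0,0,0],"turn":13,"jaw":0}
    - {"xyz":[0,0,0],"turn":20,"jaw":0}
    - {"xyz":[0,0,0],"turn":27,"jaw":0}
    - {"xyz":[0,0,0],"turn":34,"jaw":0}
  force: 25

```text
clock: 0.67
position: [0.1635, 0.6029, 0.2262]
ee_rot: [1.316, 2.853, -0.001]
force: [-0.6, 0.5, -0.1]
width: 0.997
```

arm_command:
  deltas:
    - {"xyz":[0,0,0],"turn":7,"jaw":0}
    - {"xyz":[0,0,0],"turn":14,"jaw":0}
    - {"xyz":[0,0,0],"turn":21,"jaw":0}
    - {"xyz":[0,0,0],"turn":28,"jaw":0}
    - {"xyz":[0,0,0],"turn":35,"jaw":0}

```text
clock: 1.08
position: [0.1634, 0.6028, 0.2261]
ee_rot: [2.119, 2.318, -0.002]
force: [0.0, 0.2, -0.6]
width: 0.999
```

```bash
python3 -c "
from h import *
go(.439,.006,.226,90)"
```

```text
t 1.08 pos [0.1634 0.6028 0.2261] theta 95.1 tilt 0.07 F [ 0.   0.2 -0.6] w 91.9mm j [-1.6   0.44  0.3   1.59 -0.14  1.13 -1.17]
delta cm [-61.91  22.1    0.07] turn 5.1
```

arm_command:
  deltas:
    - {"xyz":[-2,0.7,0],"turn":1,"jaw":0}
    - {"xyz":[-5.5,2,0],"turn":2,"jaw":0}
    - {"xyz":[-9.4,3.4,0],"turn":3,"jaw":0}
    - {"xyz":[-13.3,4.8,0],"turn":4,"jaw":0}
    - {"xyz":[-17.2,6.2,0],"turn":5,"jaw":0}

```text
clock: 1.5
position: [0.241, 0.4353, 0.2261]
ee_rot: [2.219, 2.223, -0.002]
force: [1.7, 0.7, 1.0]
width: 0.996
```

```bash
python3 -c "
from h import *
go(.439,.006,.226,90)"
```

```text
t 1.50 pos [0.241  0.4353 0.2261] theta 90.1 tilt 0.08 F [1.7 0.7 1. ] w 91.7mm j [-1.47  0.23  0.36  1.9  -0.09  1.03 -1.06]
delta cm [-42.97  19.72   0.06] turn 0.1
```

arm_command:
  deltas:
    - {"xyz":[-3.7,1.7,0],"turn":0,"jaw":0}
    - {"xyz":[-7.4,3.4,0],"turn":0,"jaw":0}
    - {"xyz":[-11.1,5.1,0],"turn":0,"jaw":0}
    - {"xyz":[-14.8,6.8,0],"turn":0,"jaw":0}
    - {"xyz":[-18.5,8.5,0],"turn":0,"jaw":0}

```text
clock: 1.92
position: [0.3267, 0.2486, 0.2265]
ee_rot: [2.219, 2.224, -0.001]
force: [1.8, 0.6, -0.0]
width: 1.002
```

arm_command:
  deltas:
    - {"xyz":[-3.7,1.7,0],"turn":0,"jaw":0}
    - {"xyz":[-7.4,3.4,0],"turn":0,"jaw":0}
    - {"xyz":[-11.1,5.1,0],"turn":0,"jaw":0}
    - {"xyz":[-14.8,6.8,0],"turn":0,"jaw":0}
    - {"xyz":[-18.5,8.5,0],"turn":0,"jaw":0}

```text
clock: 2.33
position: [0.4125, 0.0618, 0.2269]
ee_rot: [-2.219, -2.224, -0.001]
force: [0.9, -0.4, -1.0]
width: 1.001
```

```bash
python3 -c "
from h import *
go(.439,.006,.226,90)"
```

```text
t 2.33 pos [0.4125 0.0618 0.2269] theta 90.1 tilt 0.04 F [ 0.9 -0.4 -1. ] w 92.1mm j [-0.93  0.08  0.72  2.09 -0.06  1.   -0.18]
delta cm [-5.59  2.64  0.09] turn 0.1
```

arm_command:
  deltas:
    - {"xyz":[-2.8,1.3,0],"turn":0,"jaw":0}
    - {"xyz":[-5.0,2.3,0],"turn":0,"jaw":0}
    - {"xyz":[-5.6,2.6,1],"turn":0,"jaw":0}
    - {"xyz":[-5.6,2.6,3],"turn":0,"jaw":0}
    - {"xyz":[-5.6,2.6,5],"turn":0,"jaw":0}

```text
clock: 2.75
position: [0.4395, 0.0051, 0.1768]
ee_rot: [2.22, 2.222, 0.004]
force: [-0.4, 0.6, -0.3]
width: 1.001
```

```bash
python3 -c "
from h import *
go(.439,.006,.113,90)
d=get_image('wrist');cv2.imwrite('pics/w1.png',d['frame'][:,:,::-1])"
```

```text
t 2.75 pos [0.4395 0.0051 0.1768] theta 90.0 tilt 0.16 F [-0.4  0.6 -0.3] w 92.1mm j [-0.77  0.21  0.77  2.11 -0.19  0.88  0.11]
delta cm [ 0.08 -0.07  6.38] turn 0.0
```

View pics/w1.png

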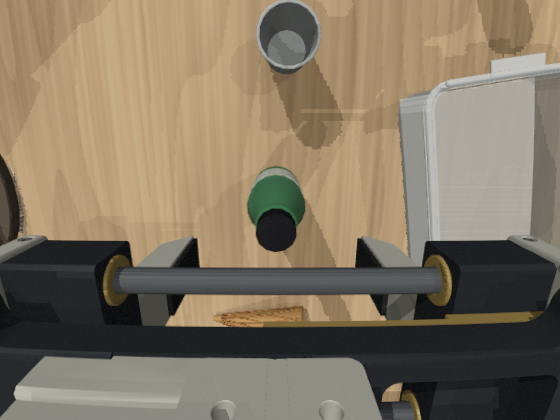

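The cap sits at about (276,230), centred between the fingers (inner edges ~197 and ~358), and the cup and tub are clear. Descending.

```bash
python3 -c "
from h import *
d=get_image('wrist');print(ray(d,276,230,.15))"
```

```text
[0.43693295 0.01267009 0.15      ]
```

arm_command:
  deltas:
    - {"xyz":[0.1,0,2],"turn":0,"jaw":0}
    - {"xyz":[0.1,0,4.2],"turn":0,"jaw":0}
    - {"xyz":[0.1,0,6],"turn":0,"jaw":0}
    - {"xyz":[0.1,0,6.4],"turn":0,"jaw":0}
    - {"xyz":[0.1,0,6.4],"turn":0,"jaw":120}

```text
clock: 3.27
position: [0.4362, 0.0066, 0.1109]
ee_rot: [-2.217, -2.222, 0.007]
force: [0.0, -0.7, 0.2]
width: 0.964
```

arm_command:
  deltas:
    - {"xyz":[0,0,0],"turn":0,"jaw":200}
    - {"xyz":[0,0,0],"turn":0,"jaw":255}
    - {"xyz":[0,0,0],"turn":0,"jaw":255}
    - {"xyz":[0,0,0],"turn":0,"jaw":255}
    - {"xyz":[0,0,0],"turn":0,"jaw":255}

```text
clock: 3.68
position: [0.4366, 0.0068, 0.1115]
ee_rot: [-2.217, -2.222, 0.006]
force: [-0.4, -0.1, 0.5]
width: 0.616
```

```bash
python3 -c "
from h import *
st()"
```

```text
t 3.68 pos [0.4366 0.0068 0.1115] theta 90.1 tilt 0.25 F [-0.4 -0.1  0.5] w 56.7mm j [-0.69  0.33  0.7   2.19 -0.32  0.73  0.23]
```

arm_command:
  deltas:
    - {"xyz":[0,0,0],"turn":0,"jaw":255}
    - {"xyz":[0,0,0],"turn":0,"jaw":255}
    - {"xyz":[0,0,0],"turn":0,"jaw":255}
    - {"xyz":[0,0,0],"turn":0,"jaw":255}
    - {"xyz":[0,0,0],"turn":0,"jaw":255}

```text
clock: 4.1
position: [0.4366, 0.0067, 0.1114]
ee_rot: [-2.217, -2.222, 0.006]
force: [0.5, -0.0, -0.2]
width: 0.294
```

```bash
python3 -c "
from h import *
st()
d=get_image('wrist');cv2.imwrite('pics/w2.png',d['frame'][:,:,::-1])"
```

```text
t 4.10 pos [0.4366 0.0067 0.1114] theta 90.1 tilt 0.25 F [ 0.5 -0.  -0.2] w 27.0mm j [-0.69  0.33  0.7   2.19 -0.32  0.73  0.23]
```

View pics/w2.png

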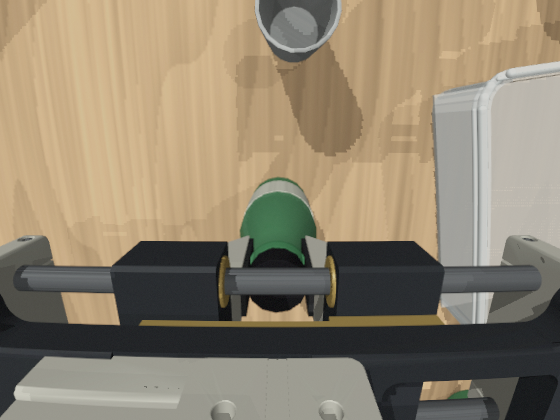

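arm_command:
  deltas:
    - {"xyz":[0,0,0],"turn":0,"jaw":255}
    - {"xyz":[0,0,-0.5],"turn":0,"jaw":255}
    - {"xyz":[0,0,-2],"turn":0,"jaw":255}
    - {"xyz":[0,0,-4.5],"turn":0,"jaw":255}
    - {"xyz":[0,0,-7.5],"turn":0,"jaw":255}

```text
clock: 4.57
position: [0.4354, 0.0063, 0.1864]
ee_rot: [-2.217, -2.22, 0.012]
force: [0.2, -0.1, -3.2]
width: 0.297
```

arm_command:
  deltas:
    - {"xyz":[0,0,-2.5],"turn":0,"jaw":255}
    - {"xyz":[-1.2,-0.1,-4.0],"turn":0,"jaw":255}
    - {"xyz":[-3.5,-0.3,-4.9],"turn":0,"jaw":255}
    - {"xyz":[-6.5,-0.6,-4.9],"turn":0,"jaw":255}
    - {"xyz":[-9.7,-0.9,-4.9],"turn":0,"jaw":255}

```text
clock: 4.98
position: [0.4268, -0.0909, 0.2365]
ee_rot: [-2.215, -2.223, 0.009]
force: [1.6, 0.2, -2.5]
width: 0.295
```

```bash
python3 -c "
from h import *
go(.403,-.39,.23,90)
d=get_image('side');cv2.imwrite('pics/s2.png',d['frame'][:,:,::-1])"
```

```text
t 4.98 pos [ 0.4268 -0.0909  0.2365] theta 90.2 tilt 0.40 F [ 1.6  0.2 -2.5] w 27.1mm j [-0.68  0.12  0.87  2.03 -0.11  1.04  0.25]
delta cm [-29.9   -2.49   0.72] turn 0.2
```

View pics/s2.png

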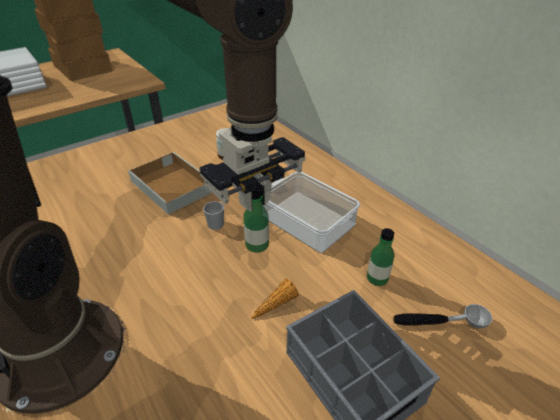

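The bottle is held in the gripper at about (256,225), upright, with the route to the crate (360,350) clear. Carrying on.

arm_command:
  deltas:
    - {"xyz":[-3.2,-0.3,0],"turn":0,"jaw":255}
    - {"xyz":[-6.5,-0.5,0],"turn":0,"jaw":255}
    - {"xyz":[-9.8,-0.8,0],"turn":0,"jaw":255}
    - {"xyz":[-13.1,-1.1,0],"turn":0,"jaw":255}
    - {"xyz":[-16.4,-1.3,0],"turn":0,"jaw":255}

```text
clock: 5.45
position: [0.4112, -0.263, 0.2375]
ee_rot: [-2.223, -2.216, 0.012]
force: [1.0, 0.7, -2.4]
width: 0.296
```

arm_command:
  deltas:
    - {"xyz":[-3.2,-0.3,0],"turn":0,"jaw":255}
    - {"xyz":[-6.4,-0.5,0],"turn":0,"jaw":255}
    - {"xyz":[-9.4,-0.8,0],"turn":0,"jaw":255}
    - {"xyz":[-11.8,-1.0,0],"turn":0,"jaw":255}
    - {"xyz":[-12.9,-1.1,0],"turn":0,"jaw":255}

```text
clock: 5.87
position: [0.3981, -0.3953, 0.2382]
ee_rot: [-2.228, -2.212, 0.015]
force: [0.3, 0.4, -1.8]
width: 0.297
```

arm_command:
  deltas:
    - {"xyz":[-0.1,0,0],"turn":0,"jaw":255}
    - {"xyz":[-0.1,0,0],"turn":0,"jaw":255}
    - {"xyz":[-0.1,0,0],"turn":0,"jaw":255}

```text
clock: 6.12
position: [0.3982, -0.3952, 0.238]
ee_rot: [-2.227, -2.212, 0.014]
force: [0.9, 0.3, -2.0]
width: 0.296
```

```bash
python3 -c "
from h import *
go(.403,-.39,.117,90)
d=get_image('side');cv2.imwrite('pics/s3.png',d['frame'][:,:,::-1])
f=d
d=get_image('top');cv2.imwrite('pics/t3.png',d['frame'][:,:,::-1])
Q=cloud(f);fr=f['frame'].astype(int)
m=(fr[...,1]>fr[...,0]+25)&(fr[...,1]>fr[...,2]+10)&(Q[...,1]<-.3)&(Q[...,2]>.08)
q=Q[m];print(len(q),q.min(0),q.max(0))"
```

```text
t 6.12 pos [ 0.3982 -0.3952  0.238 ] theta 89.6 tilt 0.56 F [ 0.9  0.3 -2. ] w 27.2mm j [ 0.04  0.42  0.91  1.76 -0.35  1.14  1.05]
delta cm [ 0.58  0.59 12.09] turn -0.4
845 [ 0.36501683 -0.43159432  0.12741136] [ 0.43746885 -0.373877    0.34438031]
```

View pics/s3.png

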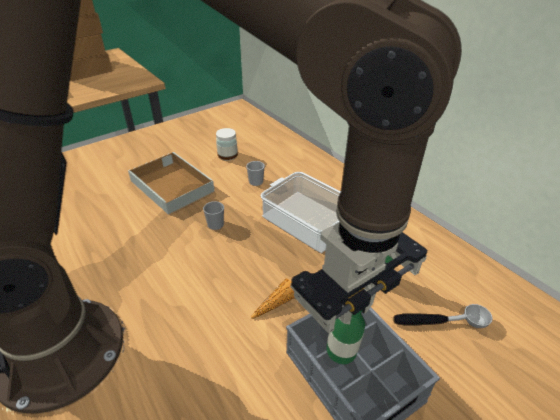

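View pics/t3.png

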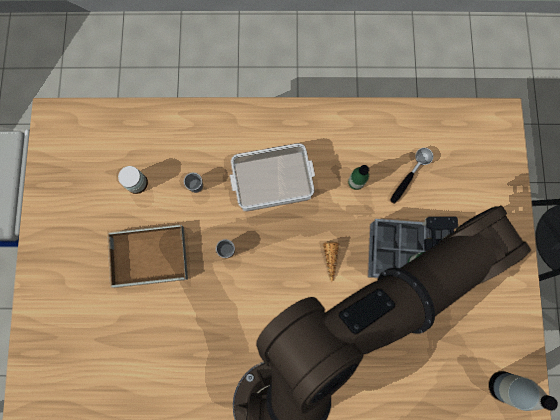

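```bash
python3 -c "
from h import *
s,M,t=st()
f=get_image('side')
Q=cloud(f);fr=f['frame'].astype(int)
for lo,hi in((.125,.15),(.15,.18),(.18,.205)):
  m=(Q[...,1]<-.3)&(Q[...,1]>-.5)&(Q[...,2]>lo)&(Q[...,2]<hi)&(Q[...,0]<.6)
  q=Q[m];A=np.c_[q[:,:2],np.ones(len(q))];c=np.linalg.lstsq(A,(q[:,:2]**2).sum(1),rcond=None)[0]
  print(len(q),q.min(0).round(3),q.max(0).round(3),'circle',c[:2]/2,np.sqrt(c[2]+(c[:2]**2).sum()/4))"
```

```text
t 6.22 pos [ 0.3987 -0.3948  0.2381] theta 89.7 tilt 0.53 F [ 0.3  0.4 -2.5] w 27.1mm j [ 0.04  0.42  0.91  1.76 -0.35  1.14  1.05]
204 [ 0.373 -0.415  0.127] [ 0.408 -0.369  0.15 ] circle [ 0.39889914 -0.38856335] 0.025425650919974372
324 [ 0.372 -0.417  0.15 ] [ 0.412 -0.37   0.18 ] circle [ 0.39919405 -0.38960911] 0.02613927063632757
283 [ 0.372 -0.417  0.18 ] [ 0.411 -0.377  0.205] circle [ 0.399219   -0.39086227] 0.02575150672837612
```

arm_command:
  deltas:
    - {"xyz":[0,0.4,0.5],"turn":0,"jaw":255}
    - {"xyz":[0,0.4,2],"turn":0,"jaw":255}
    - {"xyz":[0,0.4,4.5],"turn":0,"jaw":255}
    - {"xyz":[0,0.4,6.5],"turn":0,"jaw":255}
    - {"xyz":[0,0.4,7],"turn":0,"jaw":255}

```text
clock: 6.68
position: [0.4018, -0.3928, 0.1651]
ee_rot: [-2.22, -2.213, 0.014]
force: [-0.5, 1.4, -2.0]
width: 0.298
```

```bash
python3 -c "
from h import *
go(.403,-.394,.117)"
```

```text
t 6.68 pos [ 0.4018 -0.3928  0.1651] theta 89.8 tilt 0.64 F [-0.5  1.4 -2. ] w 27.4mm j [ 0.09  0.5   0.85  1.85 -0.43  1.    1.11]
delta cm [-0.11  0.17  4.81] turn None
```

arm_command:
  deltas:
    - {"xyz":[-0.1,0.1,1.5],"turn":0,"jaw":255}
    - {"xyz":[-0.1,0.1,3],"turn":0,"jaw":255}
    - {"xyz":[-0.1,0.1,4.0],"turn":0,"jaw":255}
    - {"xyz":[-0.1,0.1,4.4],"turn":0,"jaw":255}
    - {"xyz":[-0.1,0.1,4.6],"turn":0,"jaw":255}

```text
clock: 7.1
position: [0.4025, -0.3937, 0.1189]
ee_rot: [-2.22, -2.213, 0.014]
force: [-0.2, 0.6, -1.8]
width: 0.295
```

arm_command:
  deltas:
    - {"xyz":[0,0,0.1],"turn":0,"jaw":255}
    - {"xyz":[0,0,0.2],"turn":0,"jaw":255}
    - {"xyz":[0,0,0.3],"turn":0,"jaw":255}
    - {"xyz":[0,0,0.3],"turn":0,"jaw":255}

```text
clock: 7.43
position: [0.4027, -0.3939, 0.1163]
ee_rot: [-2.22, -2.213, 0.014]
force: [0.9, -0.1, -0.4]
width: 0.296
```

arm_command:
  deltas:
    - {"xyz":[0,0,0.1],"turn":0,"jaw":255}
    - {"xyz":[0,0,0.1],"turn":0,"jaw":255}

```text
clock: 7.6
position: [0.4031, -0.3946, 0.1163]
ee_rot: [-2.222, -2.214, 0.013]
force: [-0.7, 0.9, 4.7]
width: 0.295
```

```bash
python3 -c "
from h import *
st()"
```

```text
t 7.60 pos [ 0.4031 -0.3946  0.1163] theta 89.8 tilt 0.55 F [-0.7  0.9  4.7] w 27.1mm j [ 0.13  0.56  0.8   1.89 -0.49  0.9   1.16]
```

arm_command:
  deltas:
    - {"xyz":[0,0,0],"turn":0,"jaw":150}
    - {"xyz":[0,0,0],"turn":0,"jaw":120}
    - {"xyz":[0,0,0],"turn":0,"jaw":120}
    - {"xyz":[0,0,0],"turn":0,"jaw":120}
    - {"xyz":[0,0,0],"turn":0,"jaw":120}

```text
clock: 8.02
position: [0.4031, -0.3946, 0.1163]
ee_rot: [-2.222, -2.214, 0.013]
force: [-0.0, 0.2, 0.6]
width: 0.523
```

arm_command:
  deltas:
    - {"xyz":[0,0,-1],"turn":0,"jaw":80}
    - {"xyz":[0,0,-3],"turn":0,"jaw":80}
    - {"xyz":[0,0,-5.5],"turn":0,"jaw":0}
    - {"xyz":[0,0,-8.5],"turn":0,"jaw":0}
    - {"xyz":[0,0,-11],"turn":0,"jaw":0}

```text
clock: 8.43
position: [0.4039, -0.3946, 0.2286]
ee_rot: [-2.223, -2.214, 0.014]
force: [0.6, -0.2, -0.4]
width: 0.841
```

```bash
python3 -c "
from h import *
go(.664,-.2485,.23,90)
d=get_image('side');cv2.imwrite('pics/s4.png',d['frame'][:,:,::-1])"
```

```text
t 8.43 pos [ 0.4039 -0.3946  0.2286] theta 89.8 tilt 0.55 F [ 0.6 -0.2 -0.4] w 77.4mm j [ 0.04  0.43  0.9   1.77 -0.36  1.13  1.05]
delta cm [14.71 25.95 -0.43] turn -0.2
```

View pics/s4.png

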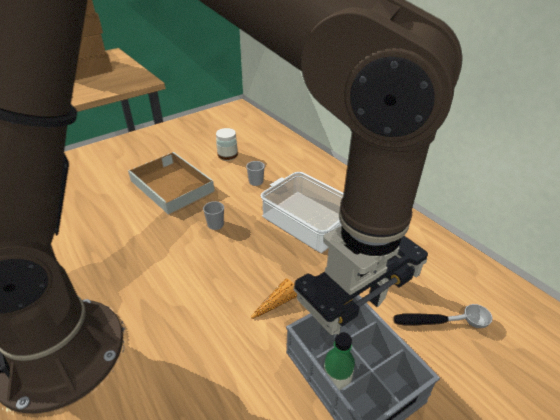

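arm_command:
  deltas:
    - {"xyz":[1.5,2.6,0],"turn":0,"jaw":0}
    - {"xyz":[3.4,5.9,0],"turn":0,"jaw":0}
    - {"xyz":[5.3,9.2,0],"turn":0,"jaw":0}
    - {"xyz":[7.2,12.5,0],"turn":0,"jaw":0}
    - {"xyz":[9.1,15.8,0],"turn":0,"jaw":0}

```text
clock: 8.9
position: [0.565, -0.3051, 0.2323]
ee_rot: [2.225, 2.215, -0.012]
force: [0.1, -0.8, 0.4]
width: 0.998
```

```bash
python3 -c "
from h import *
go(.664,-.246,.2,90)"
```

```text
t 8.90 pos [ 0.565  -0.3051  0.2323] theta 89.7 tilt 0.44 F [ 0.1 -0.8  0.4] w 91.8mm j [-0.13  0.56  0.86  1.57 -0.44  1.22  0.8 ]
delta cm [5.98 9.89 3.16] turn -0.3
```

arm_command:
  deltas:
    - {"xyz":[2,3.3,0],"turn":0,"jaw":0}
    - {"xyz":[3.9,6.6,0],"turn":0,"jaw":0}
    - {"xyz":[5.5,9.1,0],"turn":0,"jaw":0}
    - {"xyz":[6.0,9.9,2],"turn":0,"jaw":0}
    - {"xyz":[6.0,9.9,4.5],"turn":0,"jaw":0}

```text
clock: 9.32
position: [0.6683, -0.243, 0.1875]
ee_rot: [2.216, 2.219, -0.008]
force: [-0.2, -1.1, -0.3]
width: 1.001
```

```bash
python3 -c "
from h import *
go(.664,-.246,.113,90)
d=get_image('wrist');cv2.imwrite('pics/w5.png',d['frame'][:,:,::-1])
m=(d['frame'].max(2)<45).astype(np.uint8);m[245:]=0
k,L,s,c=cv2.connectedComponentsWithStats(m)
for i in range(1,k):
  if s[i,4]>300: print(s[i],c[i],ray(d,*c[i],.15))"
```

```text
t 9.32 pos [ 0.6683 -0.243   0.1875] theta 90.1 tilt 0.43 F [-0.2 -1.1 -0.3] w 92.1mm j [-0.18  0.71  0.81  1.43 -0.52  1.22  0.69]
delta cm [-0.24 -0.43  7.45] turn 0.1
[ 253  213   37   32 1006] [271.45427435 230.15904573] [ 0.66509116 -0.2415192   0.15      ]
[ 33 229  97  16 902] [ 76.63303769 238.05432373] [ 0.52392647 -0.24832322  0.15      ]
[426 240  90   5 352] [469.73579545 242.51420455] [ 0.80906637 -0.25127693  0.15      ]
```

View pics/w5.png

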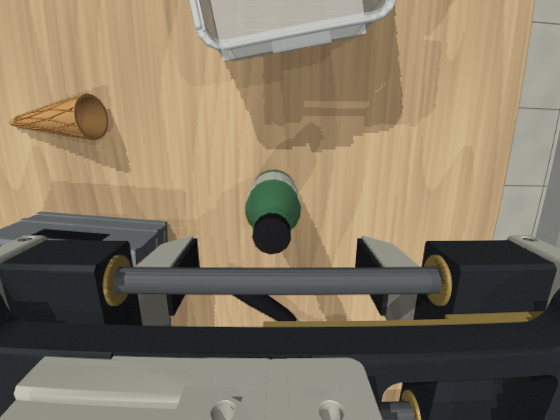

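The cap is at (271,230), between the fingers and about 3 mm off in x; the scoop handle at (265,305) lies low, away from the fingertips. Going down and gripping.

arm_command:
  deltas:
    - {"xyz":[-0.1,-0.3,1],"turn":0,"jaw":0}
    - {"xyz":[-0.1,-0.3,3.5],"turn":0,"jaw":0}
    - {"xyz":[-0.1,-0.3,6],"turn":0,"jaw":0}
    - {"xyz":[-0.1,-0.3,7.4],"turn":0,"jaw":0}
    - {"xyz":[-0.1,-0.3,7.5],"turn":0,"jaw":120}

```text
clock: 9.78
position: [0.6586, -0.2436, 0.1036]
ee_rot: [-2.219, -2.215, 0.018]
force: [-0.1, 0.5, 0.2]
width: 0.964
```

arm_command:
  deltas:
    - {"xyz":[0,0,0],"turn":0,"jaw":255}
    - {"xyz":[0,0,0],"turn":0,"jaw":255}
    - {"xyz":[0,0,0],"turn":0,"jaw":255}
    - {"xyz":[0,0,0],"turn":0,"jaw":255}
    - {"xyz":[0,0,0],"turn":0,"jaw":255}

```text
clock: 10.2
position: [0.6591, -0.244, 0.1046]
ee_rot: [-2.22, -2.216, 0.017]
force: [-0.1, -0.4, -0.1]
width: 0.615
```

arm_command:
  deltas:
    - {"xyz":[0,0,0],"turn":0,"jaw":255}
    - {"xyz":[0,0,0],"turn":0,"jaw":255}
    - {"xyz":[0,0,0],"turn":0,"jaw":255}
    - {"xyz":[0,0,0],"turn":0,"jaw":255}
    - {"xyz":[0,0,0],"turn":0,"jaw":255}

```text
clock: 10.62
position: [0.6593, -0.2439, 0.1048]
ee_rot: [-2.22, -2.216, 0.017]
force: [0.5, 0.4, 1.6]
width: 0.335
```

arm_command:
  deltas:
    - {"xyz":[0,0,0],"turn":0,"jaw":150}
    - {"xyz":[0,0,0],"turn":0,"jaw":150}
    - {"xyz":[0,0.2,-0.4],"turn":0,"jaw":150}
    - {"xyz":[0,0.4,-0.8],"turn":0,"jaw":150}
    - {"xyz":[0,0.4,-0.8],"turn":0,"jaw":150}

```text
clock: 11.03
position: [0.6642, -0.2441, 0.1138]
ee_rot: [-2.22, -2.217, 0.016]
force: [-0.2, -0.1, 0.5]
width: 0.409
```

```bash
python3 -c "
from h import *
s,M,t=st();print(M.round(3))
d=get_image('wrist');cv2.imwrite('pics/w6.png',d['frame'][:,:,::-1])"
```

```text
t 11.03 pos [ 0.6642 -0.2441  0.1138] theta 89.9 tilt 0.61 F [-0.2 -0.1  0.5] w 37.6mm j [-0.16  0.77  0.77  1.5  -0.56  1.1   0.72]
[[ 0.001  1.    -0.01 ]
 [ 1.    -0.001 -0.005]
 [-0.005 -0.01  -1.   ]]
```

View pics/w6.png

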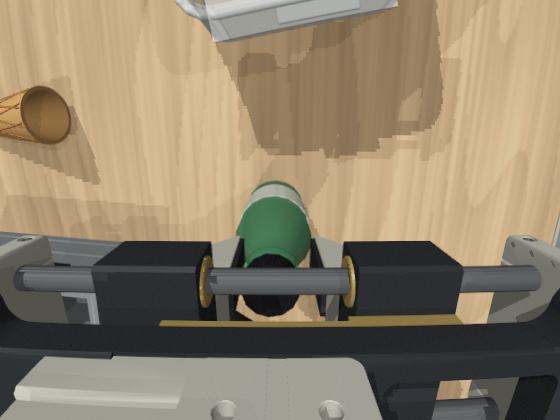

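The bottle still stands, its neck (~272,280) between the pads at the right height. Closing.

arm_command:
  deltas:
    - {"xyz":[0,0,0],"turn":0,"jaw":255}
    - {"xyz":[0,0,0],"turn":0,"jaw":255}
    - {"xyz":[0,0,0],"turn":0,"jaw":255}
    - {"xyz":[0,0,0],"turn":0,"jaw":255}
    - {"xyz":[0,0,0],"turn":0,"jaw":255}

```text
clock: 11.5
position: [0.6638, -0.2441, 0.1133]
ee_rot: [-2.22, -2.217, 0.016]
force: [0.1, 0.3, 1.7]
width: 0.291
```

arm_command:
  deltas:
    - {"xyz":[0,0,-0.5],"turn":0,"jaw":255}
    - {"xyz":[0,0,-2],"turn":0,"jaw":255}
    - {"xyz":[0,0,-4.5],"turn":0,"jaw":255}
    - {"xyz":[0,0,-7.5],"turn":0,"jaw":255}
    - {"xyz":[0,0,-10.5],"turn":0,"jaw":255}

```text
clock: 11.92
position: [0.6643, -0.2433, 0.2191]
ee_rot: [-2.219, -2.216, 0.017]
force: [-0.3, 0.2, -0.7]
width: 0.298
```

```bash
python3 -c "
from h import *
go(.486,-.3285,.24,90)"
```

```text
t 11.92 pos [ 0.6643 -0.2433  0.2191] theta 89.9 tilt 0.71 F [-0.3  0.2 -0.7] w 27.4mm j [-0.18  0.69  0.82  1.39 -0.5   1.29  0.67]
delta cm [ -8.56 -17.84  -1.85] turn -0.1
```

arm_command:
  deltas:
    - {"xyz":[-0.5,-1,-1.5],"turn":0,"jaw":255}
    - {"xyz":[-1.6,-3.3,-2.0],"turn":0,"jaw":255}
    - {"xyz":[-3.1,-6.4,-2.0],"turn":0,"jaw":255}
    - {"xyz":[-4.6,-9.5,-2.0],"turn":0,"jaw":255}
    - {"xyz":[-6.1,-12.6,-2.0],"turn":0,"jaw":255}

```text
clock: 12.33
position: [0.536, -0.3045, 0.2403]
ee_rot: [-2.218, -2.216, 0.018]
force: [-0.3, -1.1, -1.4]
width: 0.295
```

arm_command:
  deltas:
    - {"xyz":[-1.3,-2.7,0],"turn":0,"jaw":255}
    - {"xyz":[-2.2,-4.5,0],"turn":0,"jaw":255}
    - {"xyz":[-2.5,-5.2,0],"turn":0,"jaw":255}
    - {"xyz":[-2.5,-5.2,0],"turn":0,"jaw":255}
    - {"xyz":[-2.5,-5.2,0],"turn":0,"jaw":255}

```text
clock: 12.75
position: [0.4842, -0.3289, 0.2409]
ee_rot: [-2.218, -2.215, 0.016]
force: [0.9, -0.0, -1.7]
width: 0.299
```

```bash
cat > b.py <<'E'
from h import *
s,M,t=st()
f=get_image('side');cv2.imwrite('pics/s7.png',f['frame'][:,:,::-1])
Q=cloud(f);b=s['position'];zb=b[2]-.113
for lo,hi in((zb+.005,zb+.04),(zb+.04,zb+.08)):
  m=(abs(Q[...,1]-b[1])<.06)&(Q[...,2]>lo)&(Q[...,2]<hi)&(abs(Q[...,0]-b[0])<.06)
  q=Q[m];A=np.c_[q[:,:2],np.ones(len(q))];c=np.linalg.lstsq(A,(q[:,:2]**2).sum(1),rcond=None)[0]
  print(len(q),q.min(0).round(3),q.max(0).round(3),'circle',c[:2]/2,np.sqrt(c[2]+(c[:2]**2).sum()/4))
E
python3 b.py
```

```text
t 12.75 pos [ 0.4842 -0.3289  0.2409] theta 89.9 tilt 0.71 F [ 0.9 -0.  -1.7] w 27.5mm j [-0.11  0.46  0.89  1.69 -0.37  1.18  0.88]
346 [ 0.456 -0.36   0.133] [ 0.496 -0.312  0.168] circle [ 0.48278449 -0.33276076] 0.025744681276218727
465 [ 0.456 -0.36   0.168] [ 0.498 -0.313  0.208] circle [ 0.48324354 -0.33296034] 0.02561842111712401
```

View pics/s7.png

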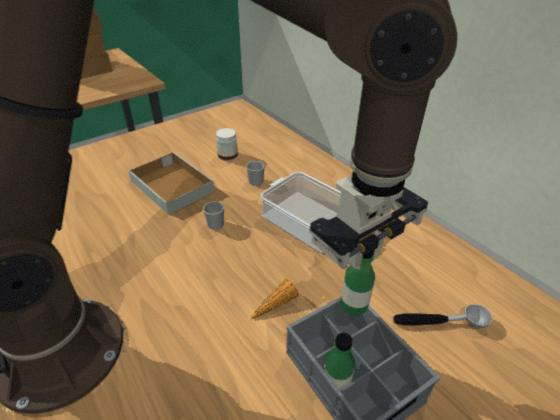

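arm_command:
  deltas:
    - {"xyz":[0.5,0.2,0],"turn":0,"jaw":255}
    - {"xyz":[0.9,0.4,0.5],"turn":0,"jaw":255}
    - {"xyz":[0.9,0.4,2],"turn":0,"jaw":255}
    - {"xyz":[0.9,0.4,4.2],"turn":0,"jaw":255}
    - {"xyz":[0.9,0.4,5],"turn":0,"jaw":255}

```text
clock: 13.22
position: [0.4886, -0.3173, 0.1877]
ee_rot: [-2.211, -2.217, 0.018]
force: [0.9, 1.4, -2.8]
width: 0.296
```

```bash
python3 b.py; python3 -c "
from h import *
go(.487,-.3197,.117)"
```

```text
t 13.22 pos [ 0.4886 -0.3173  0.1877] theta 90.2 tilt 0.87 F [ 0.9  1.4 -2.8] w 27.2mm j [-0.1   0.51  0.86  1.77 -0.42  1.07  0.91]
585 [ 0.429 -0.377  0.08 ] [ 0.531 -0.279  0.114] circle [ 0.49724798 -0.31121486] 0.0446955788950809
407 [ 0.46  -0.348  0.115] [ 0.502 -0.299  0.155] circle [ 0.48752676 -0.32122888] 0.02552790577104332
 t 13.27 pos [ 0.488  -0.3172  0.1872] theta 90.1 tilt 0.95 F [-0.2  0.9 -2.6] w 27.5mm j [-0.1   0.51  0.86  1.77 -0.42  1.08  0.91]
delta cm [-0.24  0.02  7.02] turn None
```

arm_command:
  deltas:
    - {"xyz":[-0.2,-0.1,1.5],"turn":0,"jaw":255}
    - {"xyz":[-0.2,0,3.5],"turn":0,"jaw":255}
    - {"xyz":[-0.2,0,5.3],"turn":0,"jaw":255}
    - {"xyz":[-0.2,0,6.3],"turn":0,"jaw":255}
    - {"xyz":[-0.2,0,6.5],"turn":0,"jaw":255}

```text
clock: 13.68
position: [0.4866, -0.3183, 0.1208]
ee_rot: [-2.208, -2.215, 0.02]
force: [-0.0, -0.3, -2.0]
width: 0.296
```

arm_command:
  deltas:
    - {"xyz":[0,0,0.1],"turn":0,"jaw":255}
    - {"xyz":[0,0,0.2],"turn":0,"jaw":255}
    - {"xyz":[0,0,0.3],"turn":0,"jaw":255}

```text
clock: 13.93
position: [0.4872, -0.3187, 0.1187]
ee_rot: [-2.209, -2.216, 0.02]
force: [-0.9, -0.0, -1.3]
width: 0.294
```

arm_command:
  deltas:
    - {"xyz":[0,0,0.1],"turn":0,"jaw":255}
    - {"xyz":[0,0,0.2],"turn":0,"jaw":255}
    - {"xyz":[0,0,0.2],"turn":0,"jaw":255}

```text
clock: 14.18
position: [0.4875, -0.3191, 0.1174]
ee_rot: [-2.21, -2.217, 0.019]
force: [0.1, 0.2, 0.9]
width: 0.295
```

arm_command:
  deltas:
    - {"xyz":[0,0,0.1],"turn":0,"jaw":255}
    - {"xyz":[0,0,0.1],"turn":0,"jaw":150}
    - {"xyz":[0,0,0.1],"turn":0,"jaw":120}
    - {"xyz":[0,0,0.1],"turn":0,"jaw":120}
    - {"xyz":[0,0,0.1],"turn":0,"jaw":120}

```text
clock: 14.6
position: [0.4876, -0.319, 0.1164]
ee_rot: [-2.21, -2.217, 0.019]
force: [0.1, 0.9, -0.1]
width: 0.511
```

arm_command:
  deltas:
    - {"xyz":[0,0,0],"turn":0,"jaw":80}
    - {"xyz":[0,0,-1],"turn":0,"jaw":80}
    - {"xyz":[0,0,-3],"turn":0,"jaw":80}
    - {"xyz":[0,0,-6],"turn":0,"jaw":0}
    - {"xyz":[0,0,-9],"turn":0,"jaw":0}

```text
clock: 15.02
position: [0.4884, -0.3188, 0.2076]
ee_rot: [-2.21, -2.215, 0.02]
force: [0.8, -0.1, -0.2]
width: 0.784
```

```bash
python3 -c "
from h import *
go(.45,.153,.2,90)
d=get_image('side');cv2.imwrite('pics/s8.png',d['frame'][:,:,::-1])"
```

```text
t 15.02 pos [ 0.4884 -0.3188  0.2076] theta 90.1 tilt 1.03 F [ 0.8 -0.1 -0.2] w 72.2mm j [-0.11  0.49  0.87  1.74 -0.4   1.12  0.89]
delta cm [47.19 -3.71  0.8 ] turn 0.1
```

View pics/s8.png

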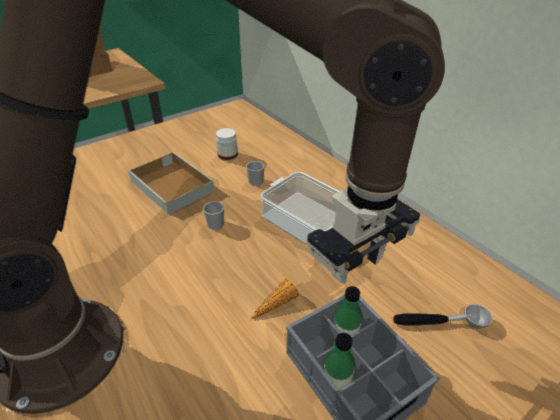

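arm_command:
  deltas:
    - {"xyz":[2.5,-0.2,0],"turn":0,"jaw":0}
    - {"xyz":[6.4,-0.5,0],"turn":0,"jaw":0}
    - {"xyz":[10.3,-0.8,0],"turn":0,"jaw":0}
    - {"xyz":[14.2,-1.1,0],"turn":0,"jaw":0}
    - {"xyz":[18.1,-1.4,0],"turn":0,"jaw":0}

```text
clock: 15.48
position: [0.4759, -0.1389, 0.2134]
ee_rot: [-2.217, -2.22, 0.016]
force: [1.4, 0.9, -0.2]
width: 1.0
```

arm_command:
  deltas:
    - {"xyz":[3.9,-0.3,0],"turn":0,"jaw":0}
    - {"xyz":[7.8,-0.6,0],"turn":0,"jaw":0}
    - {"xyz":[11.7,-0.9,0],"turn":0,"jaw":0}
    - {"xyz":[15.6,-1.2,0],"turn":0,"jaw":0}
    - {"xyz":[19.5,-1.5,0],"turn":0,"jaw":0}

```text
clock: 15.9
position: [0.4602, 0.0579, 0.2135]
ee_rot: [-2.217, -2.22, 0.014]
force: [0.9, 0.3, -0.1]
width: 0.999
```

```bash
python3 -c "
from h import *
go(.45,.153,.12,90)"
```

```text
t 15.90 pos [0.4602 0.0579 0.2135] theta 90.1 tilt 0.55 F [ 0.9  0.3 -0.1] w 91.9mm j [-1.    0.25  0.94  2.01 -0.23  1.01  0.05]
delta cm [ 9.54 -0.93  9.33] turn 0.1
```

arm_command:
  deltas:
    - {"xyz":[3.5,-0.3,0],"turn":0,"jaw":0}
    - {"xyz":[7.0,-0.6,1],"turn":0,"jaw":0}
    - {"xyz":[9.0,-0.9,3],"turn":0,"jaw":0}
    - {"xyz":[9.5,-0.9,5.5],"turn":0,"jaw":0}
    - {"xyz":[9.5,-0.9,7],"turn":0,"jaw":0}

```text
clock: 16.32
position: [0.4496, 0.1551, 0.1419]
ee_rot: [-2.212, -2.224, 0.014]
force: [-0.4, -0.7, -0.3]
width: 0.999
```

```bash
python3 -c "
from h import *
go(.45,.153,.025,90)
d=get_image('wrist');cv2.imwrite('pics/w9.png',d['frame'][:,:,::-1])
for n in ('wrist','top','side'):
  d=get_image(n);Q=cloud(d);m=(abs(Q[...,0]-.45)<.05)&(abs(Q[...,1]-.15)<.05)&(Q[...,2]>.05)&(Q[...,2]<.066)
  if m.sum()>10: print(n,cv2.minEnclosingCircle((Q[m][:,:2]*1000).astype(np.float32)),m.sum())
"
```

```text
t 16.32 pos [0.4496 0.1551 0.1419] theta 90.3 tilt 0.60 F [-0.4 -0.7 -0.3] w 91.9mm j [-1.08  0.37  0.83  2.07 -0.37  0.86 -0.03]
delta cm [-0.18  0.16 11.69] turn 0.3
wrist ((449.44561767578125, 153.60394287109375), 27.939178466796875) 1009
top ((451.11376953125, 135.05227661132812), 20.635250091552734) 20
side ((447.7456359863281, 152.21327209472656), 30.51838493347168) 138
```

View pics/w9.png

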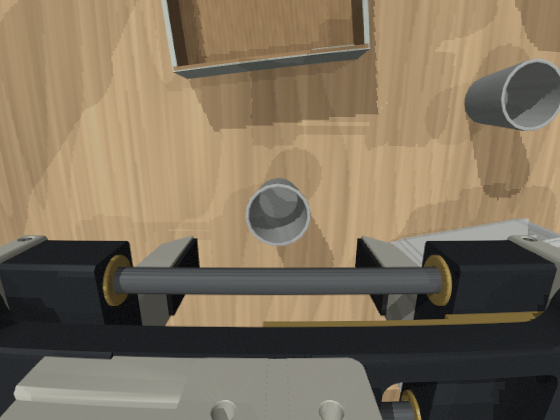

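The cup rim is at (277,213) px, centred between the fingers; depth gives (0.4495, 0.1535), radius 28 mm as it should be.

arm_command:
  deltas:
    - {"xyz":[-0.2,0,2],"turn":0,"jaw":0}
    - {"xyz":[-0.2,0,4.5],"turn":0,"jaw":0}
    - {"xyz":[-0.2,0,7],"turn":0,"jaw":0}
    - {"xyz":[-0.2,0,8.5],"turn":0,"jaw":0}
    - {"xyz":[-0.2,0,9],"turn":0,"jaw":0}

```text
clock: 16.93
position: [0.4501, 0.1493, 0.0536]
ee_rot: [-2.22, -2.217, 0.014]
force: [-0.2, -0.5, 0.4]
width: 0.998
```

```bash
python3 -c "
from h import *
go(.4495,.1535,.025,90)"
```

```text
t 16.93 pos [0.4501 0.1493 0.0536] theta 89.9 tilt 0.57 F [-0.2 -0.5  0.4] w 91.8mm j [-0.94  0.51  0.7   2.15 -0.54  0.66  0.13]
delta cm [ 0.43 -0.04  2.86] turn -0.1
```

arm_command:
  deltas:
    - {"xyz":[0.2,0,1],"turn":0,"jaw":0}
    - {"xyz":[0.4,0,2.3],"turn":0,"jaw":0}
    - {"xyz":[0.4,0,2.8],"turn":0,"jaw":0}
    - {"xyz":[0.4,0,2.8],"turn":0,"jaw":60}
    - {"xyz":[0.4,0,2.8],"turn":0,"jaw":100}
  force: 15

```text
clock: 17.35
position: [0.4504, 0.1532, 0.0262]
ee_rot: [-2.22, -2.217, 0.013]
force: [-0.7, -0.0, -0.5]
width: 0.902
```

arm_command:
  deltas:
    - {"xyz":[0,0,0],"turn":0,"jaw":150}
    - {"xyz":[0,0,0],"turn":0,"jaw":255}
    - {"xyz":[0,0,0],"turn":0,"jaw":255}
    - {"xyz":[0,0,0],"turn":0,"jaw":255}
    - {"xyz":[0,0,0],"turn":0,"jaw":255}

```text
clock: 17.77
position: [0.4504, 0.1533, 0.0265]
ee_rot: [-2.22, -2.217, 0.013]
force: [-1.5, -0.6, 3.8]
width: 0.589
```

arm_command:
  deltas:
    - {"xyz":[0,0,0],"turn":0,"jaw":255}
    - {"xyz":[0,0,0],"turn":0,"jaw":255}

```text
clock: 17.93
position: [0.4504, 0.1534, 0.0266]
ee_rot: [-2.22, -2.217, 0.012]
force: [-0.1, 0.3, 0.6]
width: 0.59
```

```bash
python3 -c "
from h import *
st()"
```

```text
t 17.93 pos [0.4504 0.1534 0.0266] theta 89.9 tilt 0.51 F [-0.1  0.3  0.6] w 54.3mm j [-0.91  0.56  0.64  2.16 -0.59  0.61  0.16]
```

arm_command:
  deltas:
    - {"xyz":[0,0,-0.5],"turn":0,"jaw":255}
    - {"xyz":[0,0,-2.5],"turn":0,"jaw":255}
    - {"xyz":[0,0,-5.5],"turn":0,"jaw":255}
    - {"xyz":[0,0,-8.8],"turn":0,"jaw":255}
    - {"xyz":[-0.5,0.5,-11.5],"turn":0,"jaw":255}

```text
clock: 18.35
position: [0.4556, 0.1489, 0.1432]
ee_rot: [-2.219, -2.217, 0.014]
force: [1.0, 0.3, 0.2]
width: 0.591
```

```bash
python3 -c "
from h import *
go(.6755,-.036,.15,100.3)"
```

```text
t 18.35 pos [0.4556 0.1489 0.1432] theta 90.0 tilt 0.58 F [1.  0.3 0.2] w 54.4mm j [-1.07  0.38  0.84  2.06 -0.37  0.86 -0.01]
delta cm [-18.48  22.    -0.84] turn -10.3
```

arm_command:
  deltas:
    - {"xyz":[-1.5,1.8,-0.8],"turn":-2,"jaw":255}
    - {"xyz":[-3.9,4.6,-1],"turn":-4,"jaw":255}
    - {"xyz":[-6.5,7.7,-1],"turn":-6,"jaw":255}
    - {"xyz":[-9.1,10.8,-1],"turn":-8,"jaw":255}
    - {"xyz":[-11.7,13.9,-1],"turn":-10,"jaw":255}

```text
clock: 18.77
position: [0.5956, 0.0308, 0.1525]
ee_rot: [-2.013, -2.404, 0.013]
force: [-0.0, 0.4, -0.4]
width: 0.591
```

```bash
python3 -c "
from h import *
go(.6755,-.036,.15,100.3)"
```

```text
t 18.77 pos [0.5956 0.0308 0.1525] theta 100.1 tilt 0.58 F [-0.   0.4 -0.4] w 54.4mm j [-0.64  0.54  0.74  1.77 -0.42  1.01  0.44]
delta cm [-7.98  6.69  0.19] turn -0.2
```

arm_command:
  deltas:
    - {"xyz":[-2.5,2.1,0],"turn":0,"jaw":255}
    - {"xyz":[-5,4.2,0],"turn":0,"jaw":255}
    - {"xyz":[-7.2,6.0,0],"turn":0,"jaw":255}
    - {"xyz":[-8,6.7,0],"turn":0,"jaw":255}
    - {"xyz":[-8,6.7,0],"turn":0,"jaw":255}

```text
clock: 19.18
position: [0.6766, -0.0395, 0.1518]
ee_rot: [-2.019, -2.402, 0.016]
force: [-0.5, -0.2, -1.5]
width: 0.593
```

```bash
python3 -c "
from h import *
go(.6755,-.036,.03,100.3)
d=get_image('side');cv2.imwrite('pics/s10.png',d['frame'][:,:,::-1])
d=get_image('wrist');cv2.imwrite('pics/w10.png',d['frame'][:,:,::-1])
"
```

```text
t 19.18 pos [ 0.6766 -0.0395  0.1518] theta 99.9 tilt 0.62 F [-0.5 -0.2 -1.5] w 54.6mm j [-0.45  0.67  0.71  1.55 -0.46  1.11  0.54]
delta cm [ 0.41  0.07 12.18] turn -0.4
```

View pics/s10.png

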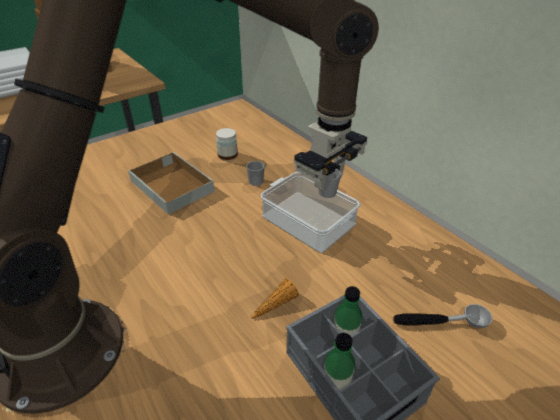

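View pics/w10.png

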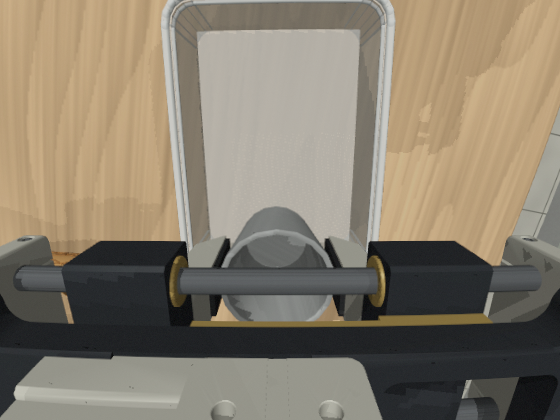

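arm_command:
  deltas:
    - {"xyz":[0.4,0,1.5],"turn":0,"jaw":255}
    - {"xyz":[0.4,0,4],"turn":0,"jaw":255}
    - {"xyz":[0.4,0,6.5],"turn":0,"jaw":255}
    - {"xyz":[0.4,0,8],"turn":0,"jaw":255}
    - {"xyz":[0.4,0,8.5],"turn":0,"jaw":255}

```text
clock: 19.7
position: [0.6706, -0.0296, 0.064]
ee_rot: [-2.008, -2.402, 0.017]
force: [0.1, 0.5, -0.2]
width: 0.589
```

```bash
python3 -c "
from h import *
go(.6755,-.036,.0296,100.3)"
```

```text
t 19.70 pos [ 0.6706 -0.0296  0.064 ] theta 100.2 tilt 0.90 F [ 0.1  0.5 -0.2] w 54.2mm j [-0.43  0.75  0.65  1.63 -0.53  0.96  0.59]
delta cm [-0.72  0.42  3.43] turn -0.1
```

arm_command:
  deltas:
    - {"xyz":[-0.4,0.3,0.8],"turn":0,"jaw":255}
    - {"xyz":[-0.6,0.4,1.8],"turn":0,"jaw":255}
    - {"xyz":[-0.6,0.4,2.5],"turn":0,"jaw":255}
    - {"xyz":[-0.6,0.4,2.9],"turn":0,"jaw":255}
    - {"xyz":[-0.6,0.4,3.0],"turn":0,"jaw":255}

```text
clock: 20.12
position: [0.6749, -0.0349, 0.0334]
ee_rot: [-2.008, -2.401, 0.018]
force: [0.1, -0.3, 0.3]
width: 0.589
```

arm_command:
  deltas:
    - {"xyz":[0,0,0.1],"turn":0,"jaw":255}
    - {"xyz":[0,0,0.2],"turn":0,"jaw":255}
    - {"xyz":[0,0,0.2],"turn":0,"jaw":255}

```text
clock: 20.37
position: [0.675, -0.0349, 0.0316]
ee_rot: [-2.008, -2.401, 0.018]
force: [0.1, -0.1, -0.4]
width: 0.593
```

arm_command:
  deltas:
    - {"xyz":[0,0,0.1],"turn":0,"jaw":255}
    - {"xyz":[0,0,0.2],"turn":0,"jaw":255}
    - {"xyz":[0,0,0.2],"turn":0,"jaw":255}

```text
clock: 20.62
position: [0.6752, -0.0349, 0.0299]
ee_rot: [-2.008, -2.401, 0.017]
force: [-0.0, -0.3, -0.2]
width: 0.592
```

arm_command:
  deltas:
    - {"xyz":[0,0,0.1],"turn":0,"jaw":255}
    - {"xyz":[0,0,0.1],"turn":0,"jaw":255}

```text
clock: 20.78
position: [0.6753, -0.0352, 0.0297]
ee_rot: [-2.009, -2.401, 0.016]
force: [-2.4, 1.2, 6.7]
width: 0.59
```

Contact (6.7 N) at the expected height. Releasing gently.

arm_command:
  deltas:
    - {"xyz":[0,0,-0.05],"turn":0,"jaw":85}
    - {"xyz":[0,0,-0.05],"turn":0,"jaw":70}
    - {"xyz":[0,0,-0.05],"turn":0,"jaw":60}
    - {"xyz":[0,0,-0.05],"turn":0,"jaw":60}
    - {"xyz":[0,0,-0.05],"turn":0,"jaw":60}

```text
clock: 21.2
position: [0.6752, -0.0352, 0.03]
ee_rot: [-2.009, -2.401, 0.017]
force: [-0.7, -0.1, -0.2]
width: 0.765
```

arm_command:
  deltas:
    - {"xyz":[0,0,-1],"turn":0,"jaw":60}
    - {"xyz":[0,0,-3],"turn":0,"jaw":60}
    - {"xyz":[0,0,-6],"turn":0,"jaw":60}
    - {"xyz":[0,0,-9],"turn":0,"jaw":60}
    - {"xyz":[0,0,-12],"turn":0,"jaw":0}

```text
clock: 21.62
position: [0.6768, -0.0352, 0.152]
ee_rot: [-2.009, -2.401, 0.017]
force: [0.8, -0.2, 0.0]
width: 0.801
```

```bash
python3 -c "
from h import *
go(.653,.2545,.14,100)
d=get_image('side');cv2.imwrite('pics/s11.png',d['frame'][:,:,::-1])
"
```

```text
t 21.62 pos [ 0.6768 -0.0352  0.152 ] theta 100.2 tilt 0.88 F [ 0.8 -0.2  0. ] w 73.7mm j [-0.45  0.67  0.71  1.54 -0.46  1.12  0.54]
delta cm [28.94  2.79  1.19] turn 0.2
```

View pics/s11.png

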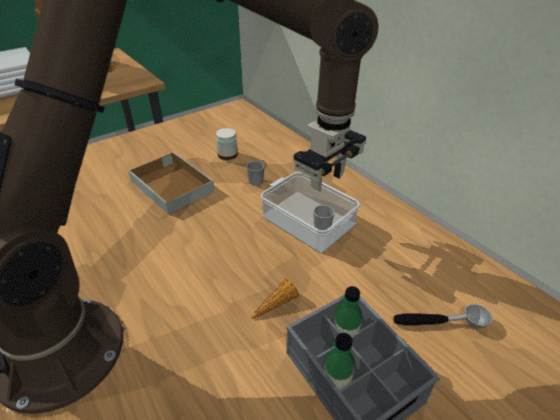

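Cup stands upright in the tub at (323,216). On to the far cup.

arm_command:
  deltas:
    - {"xyz":[2,0.2,0],"turn":0,"jaw":0}
    - {"xyz":[5.8,0.6,0],"turn":0,"jaw":0}
    - {"xyz":[9.7,0.9,0],"turn":0,"jaw":0}
    - {"xyz":[13.6,1.3,0],"turn":0,"jaw":0}
    - {"xyz":[17.5,1.7,0],"turn":0,"jaw":0}

```text
clock: 22.08
position: [0.6656, 0.1408, 0.1591]
ee_rot: [-2.014, -2.406, 0.008]
force: [0.5, 0.3, 0.1]
width: 1.001
```

arm_command:
  deltas:
    - {"xyz":[3.8,0.4,0],"turn":0,"jaw":0}
    - {"xyz":[7.6,0.8,0],"turn":0,"jaw":0}
    - {"xyz":[10.3,1.0,0],"turn":0,"jaw":0}
    - {"xyz":[11.4,1.1,0],"turn":0,"jaw":0}
    - {"xyz":[11.4,1.1,0.5],"turn":0,"jaw":0}

```text
clock: 22.5
position: [0.6559, 0.2595, 0.1546]
ee_rot: [-2.007, -2.411, 0.005]
force: [-0.4, -0.3, -0.4]
width: 1.001
```

```bash
python3 -c "
from h import *
go(.653,.2545,.025,100)
d=get_image('wrist');cv2.imwrite('pics/w12.png',d['frame'][:,:,::-1])
Q=cloud(d);m=(abs(Q[...,0]-.65)<.05)&(abs(Q[...,1]-.25)<.05)&(Q[...,2]>.05)&(Q[...,2]<.066)
print(cv2.minEnclosingCircle((Q[m][:,:2]*1000).astype(np.float32)),m.sum())
"
```

```text
t 22.50 pos [0.6559 0.2595 0.1546] theta 100.5 tilt 0.31 F [-0.4 -0.3 -0.4] w 92.0mm j [-0.86  0.71  0.71  1.47 -0.49  1.15  0.12]
delta cm [-0.46 -0.31 12.96] turn 0.5
((652.3947143554688, 255.2164764404297), 27.972951889038086) 901
```

View pics/w12.png

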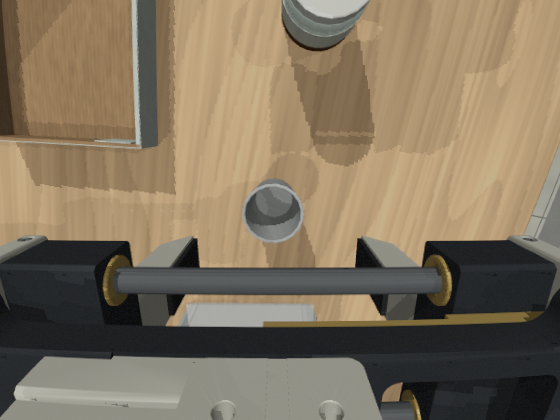

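Cup rim at (272,212), at (0.652, 0.255); jar (325,10) is well clear. Descending in two stages.

arm_command:
  deltas:
    - {"xyz":[-0.3,-0.3,2],"turn":0,"jaw":0}
    - {"xyz":[-0.4,-0.4,4.5],"turn":0,"jaw":0}
    - {"xyz":[-0.4,-0.4,7],"turn":0,"jaw":0}
    - {"xyz":[-0.4,-0.4,8.7],"turn":0,"jaw":0}
    - {"xyz":[-0.4,-0.4,9.2],"turn":0,"jaw":0}

```text
clock: 22.97
position: [0.6508, 0.2471, 0.0584]
ee_rot: [-2.015, -2.404, 0.016]
force: [-1.5, 0.9, 0.3]
width: 1.002
```

```bash
python3 -c "
from h import *
go(.6524,.2548,.025,100)"
```

```text
t 22.97 pos [0.6508 0.2471 0.0584] theta 100.0 tilt 0.66 F [-1.5  0.9  0.3] w 92.2mm j [-0.82  0.79  0.66  1.57 -0.55  0.98  0.18]
delta cm [0.74 0.33 3.33] turn 0.0
```

arm_command:
  deltas:
    - {"xyz":[0.4,0.2,0.8],"turn":0,"jaw":0}
    - {"xyz":[0.7,0.3,2],"turn":0,"jaw":0}
    - {"xyz":[0.7,0.3,3],"turn":0,"jaw":0}
    - {"xyz":[0.7,0.3,3.2],"turn":0,"jaw":0}
    - {"xyz":[0.7,0.3,3.2],"turn":0,"jaw":60}

```text
clock: 23.38
position: [0.6518, 0.2542, 0.0256]
ee_rot: [-2.015, -2.403, 0.018]
force: [0.1, 0.3, 0.3]
width: 0.965
```

arm_command:
  deltas:
    - {"xyz":[0,0,0],"turn":0,"jaw":150}
    - {"xyz":[0,0,0],"turn":0,"jaw":255}
    - {"xyz":[0,0,0],"turn":0,"jaw":255}
    - {"xyz":[0,0,0],"turn":0,"jaw":255}
    - {"xyz":[0,0,0],"turn":0,"jaw":255}

```text
clock: 23.8
position: [0.652, 0.2543, 0.0261]
ee_rot: [-2.015, -2.404, 0.017]
force: [-0.8, 0.4, -0.8]
width: 0.61
```

arm_command:
  deltas:
    - {"xyz":[0,0,0],"turn":0,"jaw":255}
    - {"xyz":[0,0,0],"turn":0,"jaw":255}
    - {"xyz":[0,0,0],"turn":0,"jaw":255}

```text
clock: 24.05
position: [0.6519, 0.2544, 0.0261]
ee_rot: [-2.015, -2.404, 0.017]
force: [0.0, 1.2, -0.4]
width: 0.592
```

```bash
python3 -c "
from h import *
st()"
```

```text
t 24.05 pos [0.6519 0.2544 0.0261] theta 100.1 tilt 0.69 F [ 0.   1.2 -0.4] w 54.5mm j [-0.82  0.84  0.64  1.58 -0.58  0.94  0.19]
```

arm_command:
  deltas:
    - {"xyz":[0,0,-0.5],"turn":0,"jaw":255}
    - {"xyz":[0,0,-2.5],"turn":0,"jaw":255}
    - {"xyz":[0,0,-5.5],"turn":0,"jaw":255}
    - {"xyz":[0,0,-9],"turn":0,"jaw":255}
    - {"xyz":[-0.5,0,-12],"turn":0,"jaw":255}

```text
clock: 24.47
position: [0.6539, 0.2511, 0.148]
ee_rot: [-2.013, -2.405, 0.016]
force: [1.0, 0.5, -0.5]
width: 0.597
```

```bash
python3 -c "
from h import *
go(.6575,.063,.152,100.3)"
```

```text
t 24.47 pos [0.6539 0.2511 0.148 ] theta 100.1 tilt 0.67 F [ 1.   0.5 -0.5] w 54.9mm j [-0.85  0.71  0.72  1.48 -0.49  1.14  0.13]
delta cm [-18.58  -2.96  -0.31] turn -0.2
```

arm_command:
  deltas:
    - {"xyz":[-1.5,-0.2,-0.3],"turn":0,"jaw":255}
    - {"xyz":[-4.2,-0.7,-0.3],"turn":0,"jaw":255}
    - {"xyz":[-7.2,-1.1,-0.3],"turn":0,"jaw":255}
    - {"xyz":[-10.2,-1.6,-0.3],"turn":0,"jaw":255}
    - {"xyz":[-13.2,-2.1,-0.3],"turn":0,"jaw":255}

```text
clock: 24.88
position: [0.6561, 0.116, 0.1518]
ee_rot: [-2.013, -2.405, 0.016]
force: [0.5, -0.7, -1.7]
width: 0.594
```

arm_command:
  deltas:
    - {"xyz":[-2.5,-0.4,0],"turn":0,"jaw":255}
    - {"xyz":[-4.3,-0.7,0],"turn":0,"jaw":255}
    - {"xyz":[-5.1,-0.8,0],"turn":0,"jaw":255}
    - {"xyz":[-5.1,-0.8,0],"turn":0,"jaw":255}
    - {"xyz":[-5.1,-0.8,0],"turn":0,"jaw":255}

```text
clock: 25.3
position: [0.6573, 0.0652, 0.152]
ee_rot: [-2.012, -2.405, 0.015]
force: [-0.6, 0.9, -1.0]
width: 0.593
```

```bash
python3 -c "
from h import *
go(.6575,.063,.03,100.3)
d=get_image('side');cv2.imwrite('pics/s13.png',d['frame'][:,:,::-1])"
```

```text
t 25.30 pos [0.6573 0.0652 0.152 ] theta 100.1 tilt 0.65 F [-0.6  0.9 -1. ] w 54.6mm j [-0.62  0.65  0.72  1.6  -0.46  1.09  0.4 ]
delta cm [-0.2   0.12 12.2 ] turn -0.2
```

View pics/s13.png

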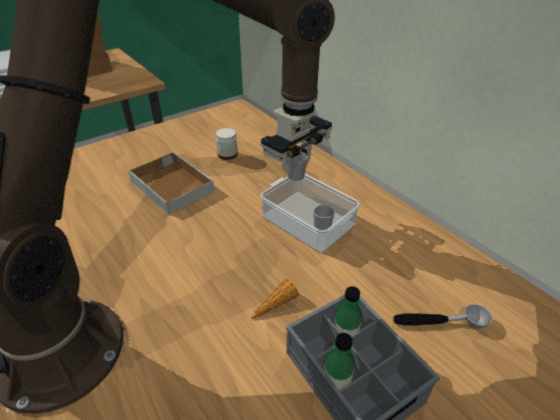

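The second cup hangs upright at (294,170) over the tub; the first is at (323,216) with a good gap. Lowering.

arm_command:
  deltas:
    - {"xyz":[-0.2,0.1,1.5],"turn":0,"jaw":255}
    - {"xyz":[-0.2,0.1,4],"turn":0,"jaw":255}
    - {"xyz":[-0.2,0.1,6.5],"turn":0,"jaw":255}
    - {"xyz":[-0.2,0.1,8],"turn":0,"jaw":255}
    - {"xyz":[-0.2,0.1,8.5],"turn":0,"jaw":255}

```text
clock: 25.77
position: [0.6558, 0.0671, 0.0636]
ee_rot: [-2.004, -2.406, 0.019]
force: [0.2, 0.2, 0.3]
width: 0.596
```

```bash
python3 -c "
from h import *
go(.6575,.063,.0291,100.3)"
```

```text
t 25.77 pos [0.6558 0.0671 0.0636] theta 100.4 tilt 0.91 F [0.2 0.2 0.3] w 54.8mm j [-0.59  0.74  0.66  1.67 -0.53  0.94  0.45]
delta cm [-0.43  0.14  3.45] turn 0.1
```

arm_command:
  deltas:
    - {"xyz":[-0.3,0.1,1],"turn":0,"jaw":255}
    - {"xyz":[-0.4,0.1,2],"turn":0,"jaw":255}
    - {"xyz":[-0.4,0.1,2.7],"turn":0,"jaw":255}
    - {"xyz":[-0.4,0.1,3.0],"turn":0,"jaw":255}
    - {"xyz":[-0.4,0.1,3.1],"turn":0,"jaw":255}

```text
clock: 26.18
position: [0.657, 0.0633, 0.0323]
ee_rot: [-2.004, -2.406, 0.02]
force: [0.3, -0.1, -0.9]
width: 0.592
```

arm_command:
  deltas:
    - {"xyz":[0,0,0.1],"turn":0,"jaw":255}
    - {"xyz":[0,0,0.2],"turn":0,"jaw":255}
    - {"xyz":[0,0,0.2],"turn":0,"jaw":255}

```text
clock: 26.43
position: [0.6572, 0.0633, 0.0306]
ee_rot: [-2.004, -2.406, 0.019]
force: [1.3, 0.2, -1.3]
width: 0.597
```

arm_command:
  deltas:
    - {"xyz":[0,0,0.1],"turn":0,"jaw":255}
    - {"xyz":[0,0,0.15],"turn":0,"jaw":255}
    - {"xyz":[0,0,0.15],"turn":0,"jaw":255}

```text
clock: 26.68
position: [0.6573, 0.0633, 0.0292]
ee_rot: [-2.004, -2.406, 0.018]
force: [0.3, 0.0, -0.9]
width: 0.597
```

arm_command:
  deltas:
    - {"xyz":[0,0,0.1],"turn":0,"jaw":255}
    - {"xyz":[0,0,0.1],"turn":0,"jaw":255}

```text
clock: 26.85
position: [0.6573, 0.0634, 0.029]
ee_rot: [-2.004, -2.406, 0.017]
force: [-2.6, 0.2, 6.7]
width: 0.593
```

Contact. Release and rise.

arm_command:
  deltas:
    - {"xyz":[0,0,-0.05],"turn":0,"jaw":85}
    - {"xyz":[0,0,-0.05],"turn":0,"jaw":70}
    - {"xyz":[0,0,-0.05],"turn":0,"jaw":60}
    - {"xyz":[0,0,-0.05],"turn":0,"jaw":60}
    - {"xyz":[0,0,-0.05],"turn":0,"jaw":60}

```text
clock: 27.27
position: [0.6573, 0.0633, 0.0294]
ee_rot: [-2.004, -2.406, 0.018]
force: [0.3, 0.0, -0.6]
width: 0.766
```

arm_command:
  deltas:
    - {"xyz":[0,0,-1],"turn":0,"jaw":60}
    - {"xyz":[0,0,-3],"turn":0,"jaw":60}
    - {"xyz":[0,0,-6],"turn":0,"jaw":60}
    - {"xyz":[0,0,-9],"turn":0,"jaw":60}
    - {"xyz":[0,0,-12],"turn":0,"jaw":0}

```text
clock: 27.68
position: [0.6589, 0.0633, 0.1512]
ee_rot: [-2.005, -2.406, 0.018]
force: [-0.9, 0.8, -0.5]
width: 0.8
```

```bash
python3 -c "
from h import *
s,M,t=st()
d=get_image('side');cv2.imwrite('pics/s14.png',d['frame'][:,:,::-1])
for n in('side','top'):
  d=get_image(n);Q=cloud(d);f=cv2.cvtColor(d['frame'],cv2.COLOR_RGB2HSV)
  m=(Q[...,2]>.006)&(Q[...,2]<.06)&(Q[...,0]>.33)&(Q[...,0]<.5)&(Q[...,1]<-.11)&(Q[...,1]>-.215)&(f[...,1]>90)
  q=Q[m];c=q[:,:2];print(n,len(q),c.min(0),c.max(0))
  r=cv2.minAreaRect((c*1000).astype(np.float32));print(r)
  for a in np.arange(.365,.475,.02):
    k=abs(c[:,0]-a)<.006
    if k.sum()>3: print(round(a,3),c[k,1].min().round(3),c[k,1].max().round(3),q[k,2].max().round(3))
"
```

```text
t 27.68 pos [0.6589 0.0633 0.1512] theta 100.4 tilt 0.87 F [-0.9  0.8 -0.5] w 73.6mm j [-0.61  0.65  0.72  1.59 -0.46  1.1   0.41]
side 684 [ 0.3587385  -0.18693005] [ 0.47183836 -0.14400456]
((414.61724853515625, -171.189208984375), (110.58720397949219, 43.42142868041992), 6.187453269958496)
0.365 -0.172 -0.158 0.012
0.385 -0.175 -0.157 0.021
0.405 -0.179 -0.155 0.028
0.425 -0.181 -0.149 0.034
0.445 -0.185 -0.148 0.04
0.465 -0.187 -0.144 0.046
top 429 [ 0.33031832 -0.21365664] [ 0.49960838 -0.11302559]
((414.8011474609375, -164.01722717285156), (169.35948181152344, 100.5421371459961), 0.5249837636947632)
0.365 -0.183 -0.12 0.019
0.385 -0.171 -0.156 0.022
0.405 -0.191 -0.124 0.032
0.425 -0.194 -0.139 0.039
0.445 -0.2 -0.128 0.048
0.465 -0.183 -0.125 0.052
```

View pics/s14.png

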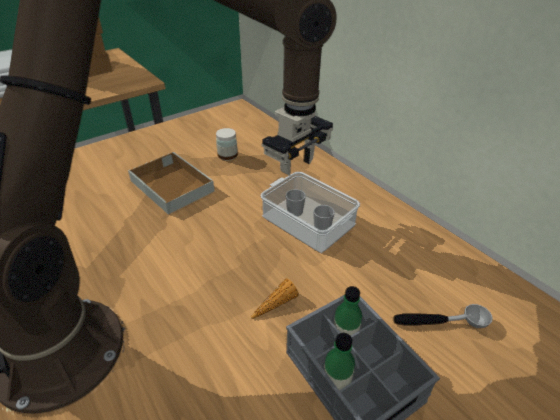

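Both cups stand upright in the tub at (296,203) and (323,216). Now the cone.

```bash
python3 -c "
from h import *
go(.43,-.165,.151,2)"
```

```text
t 27.83 pos [0.6609 0.0633 0.1527] theta 100.4 tilt 0.55 F [-0.3 -0.1 -0.1] w 84.2mm j [-0.61  0.65  0.72  1.59 -0.46  1.09  0.41]
delta cm [-18.29 -26.83   0.43] turn 98.4
```

arm_command:
  deltas:
    - {"xyz":[-1.5,-2.2,-1],"turn":5,"jaw":0}
    - {"xyz":[-3.6,-5.3,-2],"turn":12,"jaw":0}
    - {"xyz":[-5.7,-8.4,-2],"turn":19,"jaw":0}
    - {"xyz":[-7.8,-11.5,-2],"turn":26,"jaw":0}
    - {"xyz":[-9.9,-14.6,-2],"turn":33,"jaw":0}

```text
clock: 28.25
position: [0.5334, -0.0612, 0.1737]
ee_rot: [-2.615, -1.733, 0.015]
force: [0.2, -0.9, 0.6]
width: 1.002
```

```bash
python3 -c "
from h import *
go(.43,-.165,.151,2)"
```

```text
t 28.25 pos [ 0.5334 -0.0612  0.1737] theta 67.1 tilt 0.61 F [ 0.2 -0.9  0.6] w 92.2mm j [-0.66  0.48  0.95  1.9  -0.45  1.01  0.1 ]
delta cm [-13.57  -5.46   2.39] turn 65.1
```

arm_command:
  deltas:
    - {"xyz":[-3,-1.2,0],"turn":7,"jaw":0}
    - {"xyz":[-6,-2.4,0],"turn":14,"jaw":0}
    - {"xyz":[-9,-3.6,0],"turn":21,"jaw":0}
    - {"xyz":[-12,-4.8,0],"turn":28,"jaw":0}
    - {"xyz":[-13.6,-5.5,0],"turn":35,"jaw":0}

```text
clock: 28.67
position: [0.4264, -0.1671, 0.1746]
ee_rot: [-3.021, -0.853, 0.018]
force: [-0.0, 0.4, 0.1]
width: 1.005
```

arm_command:
  deltas:
    - {"xyz":[0,0,0],"turn":7,"jaw":0}
    - {"xyz":[0,0,0],"turn":14,"jaw":0}
    - {"xyz":[0,0,0],"turn":21,"jaw":0}
    - {"xyz":[0,0,0],"turn":28,"jaw":0}
    - {"xyz":[0,0,0],"turn":30,"jaw":0}

```text
clock: 29.08
position: [0.4259, -0.1668, 0.1741]
ee_rot: [3.141, 0.03, -0.02]
force: [-0.2, 0.5, -0.0]
width: 0.998
```

```bash
python3 -c "
from h import *
go(.43,-.165,.08,2)
d=get_image('wrist');cv2.imwrite('pics/w15.png',d['frame'][:,:,::-1])
d=get_image('top');cv2.imwrite('pics/t15.png',d['frame'][:,:,::-1])"
```

```text
t 29.08 pos [ 0.4259 -0.1668  0.1741] theta 1.1 tilt 0.74 F [-0.2  0.5 -0. ] w 91.8mm j [-0.67  0.46  1.28  2.08 -0.52  1.   -0.67]
delta cm [ 0.54 -0.17  9.4 ] turn -0.9
```

View pics/w15.png

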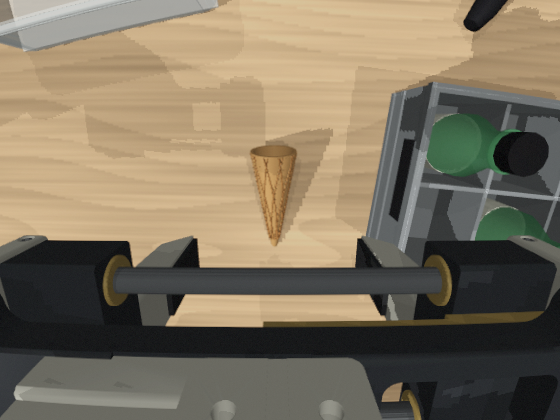

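View pics/t15.png

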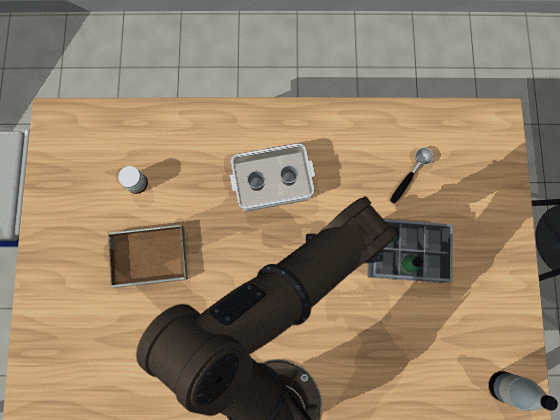

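```bash
python3 -c "
from h import *
d=get_image('wrist');Q=cloud(d)
print('tip',ray(d,276,245,.004),'rim top',ray(d,274,146,.046))
m=(Q[...,2]>.006)&(Q[...,2]<.06)&(Q[...,0]>.33)&(Q[...,0]<.5)&(Q[...,1]<-.11)&(Q[...,1]>-.23)
q=Q[m];c=q[:,:2];print(len(q),q.min(0),q.max(0))
for a in np.arange(.365,.475,.02):
    k=abs(c[:,0]-a)<.005
    if k.sum()>3: print(round(a,3),c[k,1].min().round(3),c[k,1].max().round(3),q[k,2].max().round(3))
"
```

```text
tip [ 0.35799301 -0.16658399  0.004     ] rim top [ 0.47753221 -0.16172687  0.046     ]
2585 [ 0.35887887 -0.18444717  0.00600458] [ 0.47484372 -0.13697757  0.04656954]
0.365 -0.168 -0.158 0.011
0.385 -0.172 -0.153 0.019
0.405 -0.175 -0.149 0.026
0.425 -0.178 -0.145 0.034
0.445 -0.181 -0.141 0.041
0.465 -0.184 -0.137 0.047
```

arm_command:
  deltas:
    - {"xyz":[0.1,-0.3,2],"turn":0,"jaw":50}
    - {"xyz":[0.2,-0.5,4.5],"turn":0,"jaw":50}
    - {"xyz":[0.2,-0.5,7],"turn":0,"jaw":50}
    - {"xyz":[0.2,-0.5,9.5],"turn":0,"jaw":50}
    - {"xyz":[0.2,-0.5,11],"turn":0,"jaw":50}

```text
clock: 29.65
position: [0.4253, -0.1612, 0.0621]
ee_rot: [-3.14, -0.048, 0.023]
force: [-0.2, 0.9, 0.4]
width: 0.809
```

```bash
python3 -c "
from h import *
go(.428,-.1615,.008,1.4)
d=get_image('wrist');cv2.imwrite('pics/w16.png',d['frame'][:,:,::-1])"
```

```text
t 29.65 pos [ 0.4253 -0.1612  0.0621] theta 1.7 tilt 0.85 F [-0.2  0.9  0.4] w 74.4mm j [-0.48  0.6   1.03  2.2  -0.75  0.77 -0.48]
delta cm [0.35 0.05 5.4 ] turn 0.3
```

View pics/w16.png

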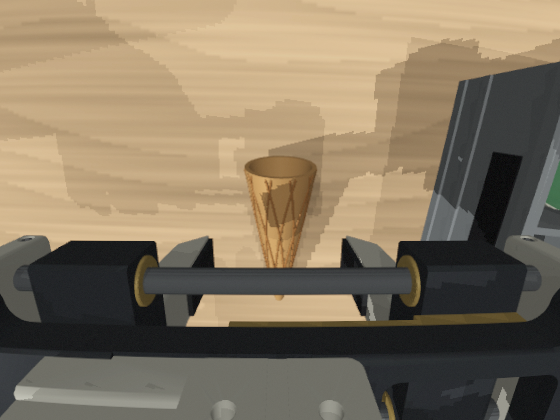

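The cone lies centred between the fingers (rim at (281,168), tip (279,297)); the crate wall at (440,230) is clear. Going down the last 5 cm.

arm_command:
  deltas:
    - {"xyz":[0.2,0,1.2],"turn":0,"jaw":50}
    - {"xyz":[0.3,0,2.8],"turn":0,"jaw":50}
    - {"xyz":[0.3,0,4.2],"turn":0,"jaw":50}
    - {"xyz":[0.3,0,5.0],"turn":0,"jaw":50}
    - {"xyz":[0.3,0,5.2],"turn":0,"jaw":50}
  force: 5

```text
clock: 30.12
position: [0.4261, -0.1605, 0.0082]
ee_rot: [-3.14, -0.049, 0.028]
force: [-0.3, -1.1, 0.3]
width: 0.804
```

```bash
python3 -c "
from h import *
go(.428,-.1615,.008,1.4)"
```

```text
t 30.12 pos [ 0.4261 -0.1605  0.0082] theta 1.8 tilt 1.04 F [-0.3 -1.1  0.3] w 73.9mm j [-0.38  0.68  0.89  2.23 -0.88  0.67 -0.38]
delta cm [0.18 0.1  0.02] turn 0.4
```

arm_command:
  deltas:
    - {"xyz":[0.2,0.1,0],"turn":0,"jaw":110}
    - {"xyz":[0.2,0.1,0],"turn":0,"jaw":150}
    - {"xyz":[0.2,0.1,0],"turn":0,"jaw":255}
    - {"xyz":[0.2,0.1,0],"turn":0,"jaw":255}
    - {"xyz":[0.2,0.1,0],"turn":0,"jaw":255}

```text
clock: 30.53
position: [0.4285, -0.1615, 0.0086]
ee_rot: [-3.14, -0.05, 0.027]
force: [0.3, -0.3, -0.4]
width: 0.49
```

arm_command:
  deltas:
    - {"xyz":[0,0,0],"turn":0,"jaw":255}
    - {"xyz":[0,0,0],"turn":0,"jaw":255}
    - {"xyz":[0,0,0],"turn":0,"jaw":255}
    - {"xyz":[0,0,0],"turn":0,"jaw":255}

```text
clock: 30.87
position: [0.4287, -0.1615, 0.0087]
ee_rot: [-3.14, -0.05, 0.027]
force: [0.1, -0.7, 2.5]
width: 0.386
```

```bash
python3 -c "
from h import *
st()
d=get_image('wrist');cv2.imwrite('pics/w17.png',d['frame'][:,:,::-1])"
```

```text
t 30.87 pos [ 0.4287 -0.1615  0.0087] theta 1.8 tilt 0.97 F [ 0.1 -0.7  2.5] w 35.5mm j [-0.38  0.68  0.89  2.22 -0.88  0.68 -0.38]
```

View pics/w17.png

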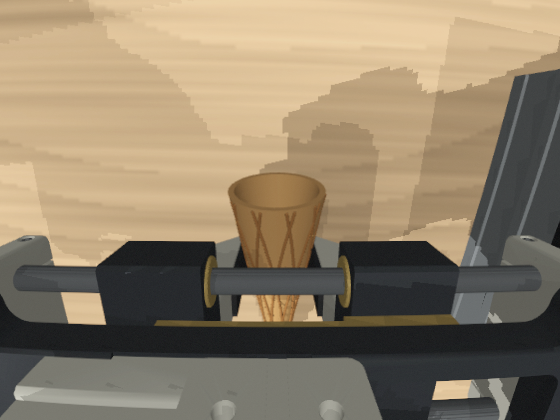

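Gripped at 35.5 mm (33–36 mm expected there); cone still straight with its rim at (278,192). Lifting gently.

arm_command:
  deltas:
    - {"xyz":[0,0,-0.3],"turn":0,"jaw":255}
    - {"xyz":[0,0,-1.3],"turn":0,"jaw":255}
    - {"xyz":[0,0,-3],"turn":0,"jaw":255}
    - {"xyz":[0,0,-5],"turn":0,"jaw":255}
    - {"xyz":[0,0,-7],"turn":0,"jaw":255}

```text
clock: 31.33
position: [0.4292, -0.1616, 0.0794]
ee_rot: [-3.14, -0.049, 0.029]
force: [0.7, -0.1, -0.6]
width: 0.387
```

```bash
python3 -c "
from h import *
st()
d=get_image('wrist');cv2.imwrite('pics/w18.png',d['frame'][:,:,::-1])
d=get_image('side');cv2.imwrite('pics/s18.png',d['frame'][:,:,::-1])"
```

```text
t 31.33 pos [ 0.4292 -0.1616  0.0794] theta 1.8 tilt 1.05 F [ 0.7 -0.1 -0.6] w 35.6mm j [-0.5   0.58  1.06  2.17 -0.71  0.82 -0.52]
```

View pics/s18.png

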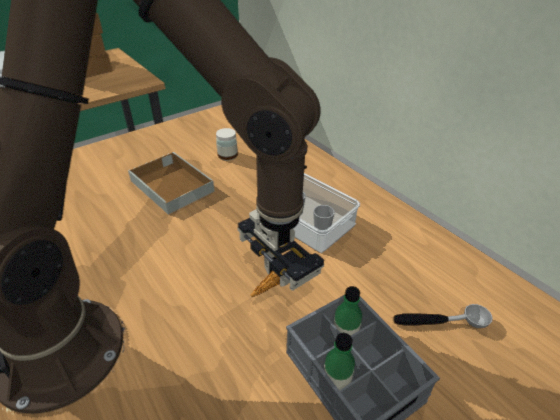

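View pics/w18.png

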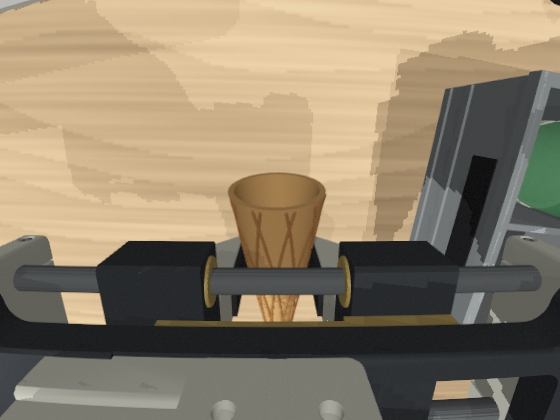

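arm_command:
  deltas:
    - {"xyz":[0,-1,-1],"turn":-4,"jaw":255}
    - {"xyz":[0,-3.5,-2],"turn":-10,"jaw":255}
    - {"xyz":[0,-6.5,-2.5],"turn":-16,"jaw":255}
    - {"xyz":[0,-10,-2.5],"turn":-23,"jaw":255}
    - {"xyz":[0,-13.5,-2.5],"turn":-30,"jaw":255}

```text
clock: 31.85
position: [0.4268, -0.0262, 0.1058]
ee_rot: [-3.015, -0.867, 0.02]
force: [-0.0, -0.8, -0.1]
width: 0.384
```

```bash
python3 -c "
from h import *
go(.429,.402,.105,96.5)"
```

```text
t 31.85 pos [ 0.4268 -0.0262  0.1058] theta 32.1 tilt 0.77 F [-0.  -0.8 -0.1] w 35.4mm j [-0.84  0.44  1.04  2.22 -0.54  0.78 -0.44]
delta cm [ 22.93 -36.16   0.09] turn -64.4
```

arm_command:
  deltas:
    - {"xyz":[1.8,-2.9,0],"turn":-6,"jaw":255}
    - {"xyz":[3.6,-5.8,0],"turn":-12,"jaw":255}
    - {"xyz":[5.4,-8.7,0],"turn":-18,"jaw":255}
    - {"xyz":[7.2,-11.6,0],"turn":-24,"jaw":255}
    - {"xyz":[9.1,-14.4,0],"turn":-30,"jaw":255}

```text
clock: 32.27
position: [0.4264, 0.146, 0.1055]
ee_rot: [-2.681, -1.623, 0.019]
force: [1.3, 0.3, 0.8]
width: 0.383
```

```bash
python3 -c "
from h import *
go(.429,.402,.105,96.5)"
```

```text
t 32.27 pos [0.4264 0.146  0.1055] theta 62.4 tilt 0.82 F [1.3 0.3 0.8] w 35.2mm j [-1.11  0.42  0.89  2.16 -0.48  0.77 -0.39]
delta cm [ 22.81 -11.63   0.05] turn -34.1
```

arm_command:
  deltas:
    - {"xyz":[3.1,-1.6,0],"turn":-6,"jaw":255}
    - {"xyz":[6.2,-3.2,0],"turn":-12,"jaw":255}
    - {"xyz":[9.3,-4.8,0],"turn":-18,"jaw":255}
    - {"xyz":[12.4,-6.4,0],"turn":-25,"jaw":255}
    - {"xyz":[15.5,-7.9,0],"turn":-32,"jaw":255}

```text
clock: 32.68
position: [0.4272, 0.3217, 0.1049]
ee_rot: [-2.12, -2.303, 0.016]
force: [0.7, 0.1, 0.0]
width: 0.382
```

```bash
python3 -c "
from h import *
go(.429,.402,.105,96.5)"
```

```text
t 32.68 pos [0.4272 0.3217 0.1049] theta 94.8 tilt 0.88 F [0.7 0.1 0. ] w 35.2mm j [-1.23  0.5   0.69  1.96 -0.44  0.84 -0.22]
delta cm [ 7.98  0.85 -0.02] turn -1.7
```

arm_command:
  deltas:
    - {"xyz":[2.6,0.3,0],"turn":-1,"jaw":255}
    - {"xyz":[5.2,0.5,0],"turn":-2,"jaw":255}
    - {"xyz":[7.2,0.8,0],"turn":-2,"jaw":255}
    - {"xyz":[8.0,0.9,0],"turn":-2,"jaw":255}
    - {"xyz":[8.0,0.9,0],"turn":-2,"jaw":255}

```text
clock: 33.1
position: [0.4288, 0.4038, 0.104]
ee_rot: [-2.076, -2.342, 0.017]
force: [0.1, -0.5, 0.1]
width: 0.384
```

```bash
python3 -c "
from h import *
go(.429,.402,.0117,96.5)
for n in('wrist','side'):
  d=get_image(n);cv2.imwrite(f'pics/{n}19.png',d['frame'][:,:,::-1])"
```

```text
t 33.10 pos [0.4288 0.4038 0.104 ] theta 96.9 tilt 0.91 F [ 0.1 -0.5  0.1] w 35.3mm j [-1.29  0.58  0.66  1.83 -0.46  0.9  -0.29]
delta cm [-0.2   0.15  9.23] turn 0.4
```

View pics/wrist19.png

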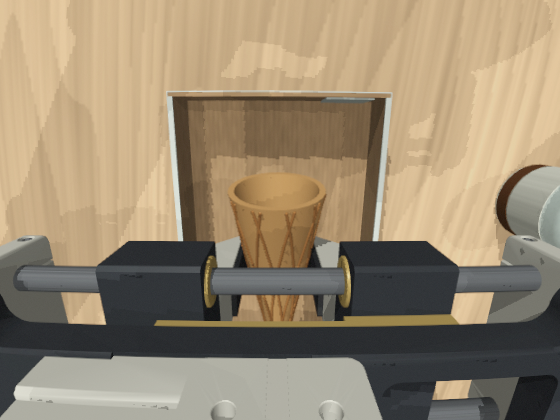

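View pics/side19.png

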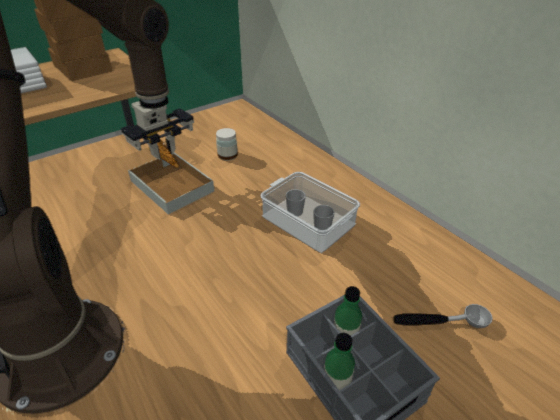

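The cone is held straight above the tray (tray walls at x≈175 and 385 px, fingers between). Lowering.

arm_command:
  deltas:
    - {"xyz":[0,0.1,1],"turn":0,"jaw":255}
    - {"xyz":[0,0.1,2.8],"turn":0,"jaw":255}
    - {"xyz":[0,0.1,4.8],"turn":0,"jaw":255}
    - {"xyz":[0,0.1,6],"turn":0,"jaw":255}
    - {"xyz":[0,0.1,6.5],"turn":0,"jaw":255}

```text
clock: 33.62
position: [0.4287, 0.3984, 0.0373]
ee_rot: [-2.083, -2.338, 0.023]
force: [-0.3, -0.2, 1.3]
width: 0.382
```

```bash
python3 -c "
from h import *
go(.429,.402,.0117,96.5)"
```

```text
t 33.62 pos [0.4287 0.3984 0.0373] theta 96.6 tilt 1.06 F [-0.3 -0.2  1.3] w 35.1mm j [-1.24  0.66  0.6   1.88 -0.53  0.78 -0.23]
delta cm [0.36 0.12 2.56] turn 0.1
```

arm_command:
  deltas:
    - {"xyz":[0.2,0,0.8],"turn":0,"jaw":255}
    - {"xyz":[0.3,0,1.6],"turn":0,"jaw":255}
    - {"xyz":[0.3,0,2.1],"turn":0,"jaw":255}
    - {"xyz":[0.3,0,2.3],"turn":0,"jaw":255}
    - {"xyz":[0.3,0,2.4],"turn":0,"jaw":255}

```text
clock: 34.03
position: [0.4279, 0.4013, 0.0131]
ee_rot: [-2.083, -2.338, 0.024]
force: [-0.1, 0.6, 0.5]
width: 0.384
```

```bash
python3 -c "
from h import *
go(.429,.402,.0117,96.5)"
```

```text
t 34.03 pos [0.4279 0.4013 0.0131] theta 96.6 tilt 1.06 F [-0.1  0.6  0.5] w 35.3mm j [-1.22  0.7   0.57  1.89 -0.56  0.74 -0.21]
delta cm [0.06 0.12 0.14] turn 0.1
```

arm_command:
  deltas:
    - {"xyz":[0,0,0.1],"turn":0,"jaw":255}
    - {"xyz":[0,0,0.2],"turn":0,"jaw":255}
    - {"xyz":[0,0,0.2],"turn":0,"jaw":255}

```text
clock: 34.28
position: [0.4283, 0.4015, 0.0116]
ee_rot: [-2.083, -2.338, 0.022]
force: [1.0, -1.1, 1.2]
width: 0.381
```

arm_command:
  deltas:
    - {"xyz":[0,0,0],"turn":0,"jaw":150}
    - {"xyz":[0,0,0],"turn":0,"jaw":140}
    - {"xyz":[0,0,0],"turn":0,"jaw":125}
    - {"xyz":[0,0,0],"turn":0,"jaw":110}
    - {"xyz":[0,0,0],"turn":0,"jaw":95}

```text
clock: 34.7
position: [0.4282, 0.4015, 0.0116]
ee_rot: [-2.083, -2.338, 0.022]
force: [0.0, 0.6, -0.2]
width: 0.592
```

arm_command:
  deltas:
    - {"xyz":[0,0,0],"turn":0,"jaw":85}
    - {"xyz":[0,0,0],"turn":0,"jaw":85}
    - {"xyz":[0,0,0],"turn":0,"jaw":85}

```text
clock: 34.95
position: [0.4282, 0.4015, 0.0116]
ee_rot: [-2.083, -2.338, 0.022]
force: [0.5, -0.2, 0.1]
width: 0.665
```

```bash
python3 -c "
from h import *
st()
for n in('wrist',):
  d=get_image(n);cv2.imwrite(f'pics/{n}20.png',d['frame'][:,:,::-1])"
```

```text
t 34.95 pos [0.4282 0.4015 0.0116] theta 96.6 tilt 1.02 F [ 0.5 -0.2  0.1] w 61.1mm j [-1.22  0.7   0.57  1.89 -0.56  0.73 -0.21]
```

View pics/wrist20.png

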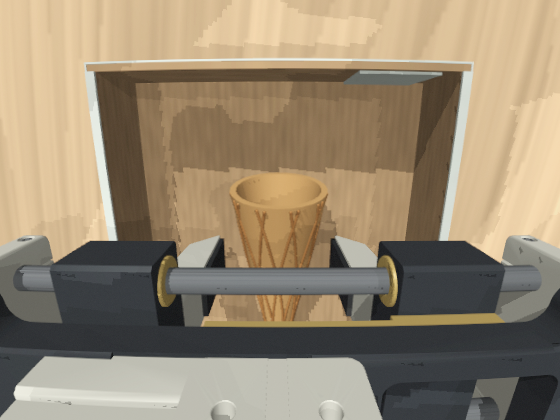

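The cone rests on the tray bottom with both fingers off it (gaps around x≈230 and 330 px). Rising clear.

arm_command:
  deltas:
    - {"xyz":[0,0,-0.8],"turn":0,"jaw":85}
    - {"xyz":[0,0,-2.5],"turn":0,"jaw":85}
    - {"xyz":[0,0,-5.5],"turn":0,"jaw":85}
    - {"xyz":[0,0,-9],"turn":0,"jaw":85}
    - {"xyz":[0,0,-12.5],"turn":0,"jaw":85}

```text
clock: 35.42
position: [0.4301, 0.4013, 0.1381]
ee_rot: [-2.084, -2.337, 0.024]
force: [-0.4, 2.1, 0.6]
width: 0.664
```

arm_command:
  deltas:
    - {"xyz":[0,0,-3],"turn":0,"jaw":85}
    - {"xyz":[0,-2,-6],"turn":0,"jaw":85}
    - {"xyz":[2,-4,-7],"turn":0,"jaw":85}
    - {"xyz":[5,-5,-7],"turn":0,"jaw":85}
    - {"xyz":[8,-6,-7],"turn":0,"jaw":85}

```text
clock: 35.83
position: [0.3622, 0.4749, 0.2113]
ee_rot: [-2.084, -2.335, 0.02]
force: [0.5, 1.1, -0.4]
width: 0.664
```

arm_command:
  deltas:
    - {"xyz":[3,-1,0],"turn":0,"jaw":85}
    - {"xyz":[6,-2,0],"turn":0,"jaw":85}
    - {"xyz":[9,-4,0],"turn":0,"jaw":85}
    - {"xyz":[12,-5,0],"turn":0,"jaw":85}
    - {"xyz":[13,-6,0],"turn":0,"jaw":85}

```text
clock: 36.25
position: [0.2844, 0.6015, 0.2124]
ee_rot: [-2.077, -2.339, 0.019]
force: [-0.4, -0.9, 0.0]
width: 0.672
```

```bash
python3 -c "
from h import *
s,M,t=st()
for n in('side','top'):
  d=get_image(n);cv2.imwrite(f'pics/{n}21.png',d['frame'][:,:,::-1])
  Q=cloud(d);z=Q[...,2]
  for nm,x,y,r in(('jar',.66,.437,.06),('scoop',.68,-.42,.12),('cone',.43,.39,.07),('b1',.403,-.39,.035),('b2',.486,-.324,.035)):
    m=(np.hypot(Q[...,0]-x,Q[...,1]-y)<r)&(z>.012)&(z<.2)
    print(n,nm,m.sum(),np.nanmean(Q[m],0).round(3) if m.any() else '',np.nanpercentile(z[m],98).round(3) if m.any() else '')
"
```

```text
t 36.25 pos [0.2844 0.6015 0.2124] theta 96.8 tilt 1.03 F [-0.4 -0.9  0. ] w 61.8mm j [-1.63  0.59  0.71  1.51 -0.41  1.2  -0.73]
side jar 545 [0.652 0.422 0.059] 0.088
side scoop 886 [ 0.683 -0.419  0.02 ] 0.027
side cone 305 [0.425 0.401 0.029] 0.046
side b1 1209 [ 0.394 -0.395  0.104] 0.154
side b2 1024 [ 0.476 -0.329  0.104] 0.154
top jar 577 [0.655 0.433 0.075] 0.095
top scoop 418 [ 0.679 -0.411  0.022] 0.031
top cone 385 [0.428 0.401 0.033] 0.051
top b1 387 [ 0.399 -0.379  0.104] 0.158
top b2 369 [ 0.48  -0.317  0.101] 0.158
```

View pics/side21.png

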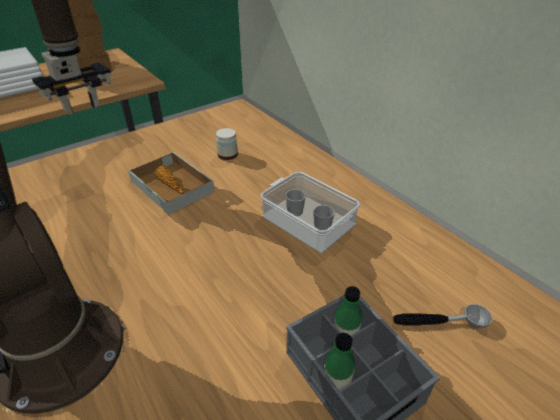

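View pics/top21.png

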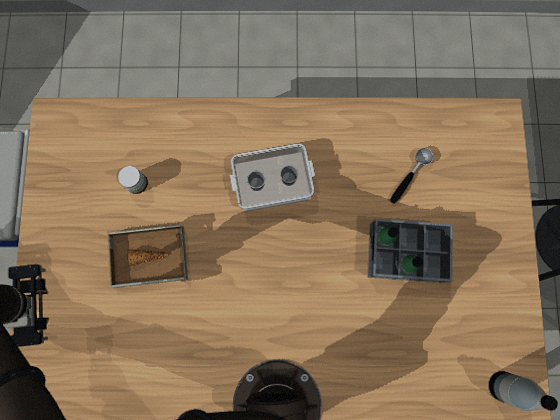

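Everything is in its place: bottles at (387,235) and (410,264) in the crate, cups at (256,180) and (289,175) in the tub, and the cone at (147,257) in the tray. The jar and scoop have not moved. Handing in.

```bash
python3 -c "
from cell import sign_off
print(sign_off())"
```

```text
the job is handed in; nothing more can be done
None
```

The stand is cleared and the job was handed in at about 36 s. I worked in the order asked: both bottles into separate crate cells, both cups into the tub, then the cone on its side in the tray. Each bottle and cup was lowered until it touched (at most about 7 N) before I let go.

**Last checks:**
- **Bottles and cups:** the final side and top pictures show all four upright. The bottle tops read 0.154 m, as expected for a 150 mm bottle on the 4 mm crate floor.
- **Cone:** it lies on the tray bottom; its top reads 46 mm in the side view and 51 mm in the top view.
- **Jar and scoop:** they look to be where they started in both pictures, and I did not touch them.
- **Gripper:** it is clear of everything.

**What disagreed:**
- My first grip on the second bottle was 8 mm too low, on its shoulder. I opened the jaws, raised the gripper and gripped again; the bottle stayed standing.
- The top camera reads heights about 5 mm higher than the side camera. Its bottle position was 4–5 mm off in y, so I re-measured each bottle while it was held and corrected before lowering it into its cell.
- The tool tilt drifted to about 1° over the job.

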